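# Weigh a lot of coin jars in the carrier

### The job

Get this lot of coin jars onto the scale for a net weighing: put the empty oak carrier squarely in the middle of the scale's platform, long side along the console, let go of it, and press the tare button fully down. Then stand all the small coin jars from the dark mat upright in the carrier, the tall ones first, all in the back bay (the one away from the display), and only when those are in, the short ones in the front bay, so that you never reach over a tall jar. Do not press tare again with jars aboard, and leave the other things on the shelf where they are.

Things in the scene. Friction and masses are not known exactly. Their poses are not given: they have to be found in the camera images.
- platform (a point): Centre of the top of the bench scale's steel platform, 55 mm above the shelf; the platform is 172 mm (its x) by 232 mm (its y). Its x axis points to the back of the scale, away from the display, y to the left, z up. The scale is fixed; in front of the platform (its -x side) lies a grey console, 42 mm high, with the display on the left and the tare button on the right.
- tare_top (a point): Centre of the top of the tare button, a grey round key of 28 mm diameter in a black collar on the right of the scale's console, pressed straight down.
- tare (a joint): Travel of the tare button: 0 is up, 0.006 m is fully down, which takes about 4 N; it springs back.
- carrier: Low oak carrier, 138 mm (its x) by 220 mm (its y), origin at the centre of its underside, z up. 6 mm floor, 5 mm thick lip up to 16 mm above the underside all round. A board 10 mm thick along its long (y) middle line parts it into two equal open bays, each 59 mm wide and 210 mm long; the board is 32 mm high and rises to 75 mm over the middle 90 mm as the carrying grip. The two ends and the two sides are alike. About 0.3 kg.
- carrier_grip (a point): On the carrier's centre, 60 mm above its underside: where to hold the grip board (10 mm thick across the carrier's x).
- bay_a (a point): Centre of the floor of one bay of the carrier (34.5 mm from the carrier's centre along its +x).
- bay_b (a point): Centre of the floor of the other bay (34.5 mm along the carrier's -x).
- tall1_mid (a point): Tall coin jar: plain frosted cylinder with an aluminium lid, 38 mm diameter, 95 mm tall, about 0.2 kg, bottom-heavy with coins; this point is at its centre, half-way up; z is its axis. Two or three of these are there; absent ones give None.
- tall2_mid (a point): Tall coin jar: plain frosted cylinder with an aluminium lid, 38 mm diameter, 95 mm tall, about 0.2 kg, bottom-heavy with coins; this point is at its centre, half-way up; z is its axis. Two or three of these are there; absent ones give None.
- tall3_mid (a point): Tall coin jar: plain frosted cylinder with an aluminium lid, 38 mm diameter, 95 mm tall, about 0.2 kg, bottom-heavy with coins; this point is at its centre, half-way up; z is its axis. Two or three of these are there; absent ones give None.
- short1_mid (a point): Short coin jar: plain frosted cylinder with an aluminium lid, 38 mm diameter, 44 mm tall, about 0.11 kg, bottom-heavy with coins; this point is at its centre, half-way up; z is its axis. Two or three of these are there; absent ones give None.
- short2_mid (a point): Short coin jar: plain frosted cylinder with an aluminium lid, 38 mm diameter, 44 mm tall, about 0.11 kg, bottom-heavy with coins; this point is at its centre, half-way up; z is its axis. Two or three of these are there; absent ones give None.
- short3_mid (a point): Short coin jar: plain frosted cylinder with an aluminium lid, 38 mm diameter, 44 mm tall, about 0.11 kg, bottom-heavy with coins; this point is at its centre, half-way up; z is its axis. Two or three of these are there; absent ones give None.
- loupe: Bystander, to be left alone: black resin loupe, 44 mm across, 40 mm tall; origin at the centre of its underside.
- medal: Bystander, to be left alone: copper medal in a clear square holder, 56 x 56 x 10 mm, lying flat; origin at the centre of its underside.
- pan: Bystander, to be left alone: shallow brass balance pan, 90 mm across, 14 mm tall; origin at the centre of its underside.
- bigjar: Bystander, to be left alone: big frosted coin jar with a dark wooden stopper, 82 mm across, 125 mm tall; origin at the centre of its underside.
- tongs: Bystander, to be left alone: steel coin tongs, 116 mm long, 6 mm thick, lying flat; origin at the centre of its underside.

How it is judged:
On the way, in this order (a step that is already met when the one before it is completed fails the run):
1. the empty carrier stands squarely on the middle of the scale's platform, released (x of carrier in the frame of platform between -0.025 and 0.025 m and y of carrier in the frame of platform between -0.025 and 0.025 m and z of carrier in the frame of platform between -0.005 and 0.005 m and angle between carrier's own z axis and vertical below 0.06 rad and angle between the x axis of carrier and the x axis of platform, either way round below 0.2 rad and linear speed of carrier below 0.02 m/s and contact force between the fingers and carrier below 0.1 N and horizontal distance between each of tall1_mid, tall2_mid, tall3_mid, short1_mid, short2_mid, short3_mid and carrier above 0.135 m), for 0.3 s.
2. tare is pressed fully down while the carrier stands there empty and untouched (all of step 1 and value of joint tare above 0.0045 m), for 0.05 s.
3. all the tall jars stand upright in the back bay, released, before any short jar is in the carrier (x of carrier in the frame of platform between -0.025 and 0.025 m and y of carrier in the frame of platform between -0.025 and 0.025 m and z of carrier in the frame of platform between -0.005 and 0.005 m and angle between carrier's own z axis and vertical below 0.06 rad and angle between the x axis of carrier and the x axis of platform, either way round below 0.2 rad and linear speed of each of carrier, tall1, tall2, tall3 below 0.02 m/s and contact force between the fingers and carrier below 0.1 N and ((x of bay_a in the frame of platform above 0 m and x of tall1_mid in the frame of carrier above 0.01 m) or (x of bay_a in the frame of platform below 0 m and x of tall1_mid in the frame of carrier below -0.01 m)) and x of tall1_mid in the frame of carrier between -0.06 and 0.06 m and y of tall1_mid in the frame of carrier between -0.1 and 0.1 m and z of tall1_mid in the frame of carrier between 0.0475 and 0.0585 m and angle between each of tall1_mid, tall2_mid, tall3_mid's own z axis and vertical below 0.1 rad and contact force between the fingers and tall1 below 0.1 N and ((x of bay_a in the frame of platform above 0 m and x of tall2_mid in the frame of carrier above 0.01 m) or (x of bay_a in the frame of platform below 0 m and x of tall2_mid in the frame of carrier below -0.01 m)) and x of tall2_mid in the frame of carrier between -0.06 and 0.06 m and y of tall2_mid in the frame of carrier between -0.1 and 0.1 m and z of tall2_mid in the frame of carrier between 0.0475 and 0.0585 m and contact force between the fingers and tall2 below 0.1 N and ((x of bay_a in the frame of platform above 0 m and x of tall3_mid in the frame of carrier above 0.01 m) or (x of bay_a in the frame of platform below 0 m and x of tall3_mid in the frame of carrier below -0.01 m)) and x of tall3_mid in the frame of carrier between -0.06 and 0.06 m and y of tall3_mid in the frame of carrier between -0.1 and 0.1 m and z of tall3_mid in the frame of carrier between 0.0475 and 0.0585 m and contact force between the fingers and tall3 below 0.1 N and horizontal distance between each of short1_mid, short2_mid, short3_mid and carrier above 0.135 m), for 0.2 s.
At the end, for the whole second after the job is handed in: The carrier stands flat on the platform, centred within 25 mm along each platform axis, long side within 0.2 rad of the console; every tall jar stands upright (within 0.1 rad) on the floor of the back bay, every short one in the front bay; all at rest, released, and the tare button up (x of carrier in the frame of platform between -0.025 and 0.025 m and y of carrier in the frame of platform between -0.025 and 0.025 m and z of carrier in the frame of platform between -0.005 and 0.005 m and angle between carrier's own z axis and vertical below 0.06 rad and angle between the x axis of carrier and the x axis of platform, either way round below 0.2 rad and linear speed of each of carrier, tall1, tall2, tall3, short1, short2, short3 below 0.02 m/s and contact force between the fingers and carrier below 0.1 N and value of joint tare below 0.002 m and ((x of bay_a in the frame of platform above 0 m and x of tall1_mid in the frame of carrier above 0.01 m) or (x of bay_a in the frame of platform below 0 m and x of tall1_mid in the frame of carrier below -0.01 m)) and x of tall1_mid in the frame of carrier between -0.06 and 0.06 m and y of tall1_mid in the frame of carrier between -0.1 and 0.1 m and z of tall1_mid in the frame of carrier between 0.0475 and 0.0585 m and angle between each of tall1_mid, tall2_mid, tall3_mid, short1_mid, short2_mid, short3_mid's own z axis and vertical below 0.1 rad and contact force between the fingers and tall1 below 0.1 N and ((x of bay_a in the frame of platform above 0 m and x of tall2_mid in the frame of carrier above 0.01 m) or (x of bay_a in the frame of platform below 0 m and x of tall2_mid in the frame of carrier below -0.01 m)) and x of tall2_mid in the frame of carrier between -0.06 and 0.06 m and y of tall2_mid in the frame of carrier between -0.1 and 0.1 m and z of tall2_mid in the frame of carrier between 0.0475 and 0.0585 m and contact force between the fingers and tall2 below 0.1 N and ((x of bay_a in the frame of platform above 0 m and x of tall3_mid in the frame of carrier above 0.01 m) or (x of bay_a in the frame of platform below 0 m and x of tall3_mid in the frame of carrier below -0.01 m)) and x of tall3_mid in the frame of carrier between -0.06 and 0.06 m and y of tall3_mid in the frame of carrier between -0.1 and 0.1 m and z of tall3_mid in the frame of carrier between 0.0475 and 0.0585 m and contact force between the fingers and tall3 below 0.1 N and ((x of bay_a in the frame of platform above 0 m and x of short1_mid in the frame of carrier below -0.01 m) or (x of bay_a in the frame of platform below 0 m and x of short1_mid in the frame of carrier above 0.01 m)) and x of short1_mid in the frame of carrier between -0.06 and 0.06 m and y of short1_mid in the frame of carrier between -0.1 and 0.1 m and z of short1_mid in the frame of carrier between 0.022 and 0.033 m and contact force between the fingers and short1 below 0.1 N and ((x of bay_a in the frame of platform above 0 m and x of short2_mid in the frame of carrier below -0.01 m) or (x of bay_a in the frame of platform below 0 m and x of short2_mid in the frame of carrier above 0.01 m)) and x of short2_mid in the frame of carrier between -0.06 and 0.06 m and y of short2_mid in the frame of carrier between -0.1 and 0.1 m and z of short2_mid in the frame of carrier between 0.022 and 0.033 m and contact force between the fingers and short2 below 0.1 N and ((x of bay_a in the frame of platform above 0 m and x of short3_mid in the frame of carrier below -0.01 m) or (x of bay_a in the frame of platform below 0 m and x of short3_mid in the frame of carrier above 0.01 m)) and x of short3_mid in the frame of carrier between -0.06 and 0.06 m and y of short3_mid in the frame of carrier between -0.1 and 0.1 m and z of short3_mid in the frame of carrier between 0.022 and 0.033 m and contact force between the fingers and short3 below 0.1 N); the robot touches nothing.
It fails at once if tare is pressed while a jar is in the carrier (value of joint tare above 0.003 m and horizontal distance between any of tall1_mid, tall2_mid, tall3_mid, short1_mid, short2_mid, short3_mid and carrier below 0.11 m).
It fails at once if a bystander (loupe, medal, brass pan, big jar or tongs) is pushed more than 40 mm from its place (distance of any of loupe, medal, pan, bigjar, tongs from where it was at the start of the episode above 0.04 m).
Of tall1, tall2, tall3 only 2 to 3 are there at a start; the rules pass over those that are not, and their reading is None.
Of short1, short2, short3 only 2 to 3 are there at a start; the rules pass over those that are not, and their reading is None.
At some moment in a run one of short1, short2, short3 may be knocked a few centimetres aside while the robot is not near it.
It also fails if it takes over 210 s, if anything falls off the work surface, if the arm or the gripper's body presses on something with over 40 N, if the wrist force passes 120 N, or if a joint passes its speed limit or range.

### The arm

A 6-joint arm with a two-finger parallel gripper is mounted at the origin on the work surface. World frame = base frame: x ahead of the robot, y to its left, z up, the work surface at z = 0. Lengths are in m, angles in rad, forces in N, time in s.
With the tool pointing down it reaches from about 0.25 to 0.725 m from the base axis. Payload 4 kg.
Tool frame: the origin (TCP) lies between the finger pads; the fingertips stand 8 mm ahead of it and the grasp point (between the pads) lies 11 mm behind it (bot.tip_reach is the distance from the TCP to the fingertips, in m); z points along the fingers, y is the line along which they close (so a half turn about z gives the same grasp; the last joint's range is limited). The gripper opens to 85 mm and grips with 20 to 120 N. Pads are 22 mm wide; open, the fingers measure 114 mm over their backs; the gripper's body (76 mm by 85 mm) begins 54 mm behind the grasp point. The pads swing forward as they close: fully open they stand 13 mm farther back than shut.
Start: joints at [1.174, 0.241, 0.005, 1.335, 0, 1.571], TCP at [0.193, 0.461, 0.239] pointing down, gripper open.
Joint ranges: [-2.72, 2.72], [-1.05, 1.87], [-1.09, 1.28], [-1.99, 2.15], [-1.42, 1.44], [-3.14, 3.14]. Speed limits (rad/s): [2.79, 2.79, 3.14, 3.14, 3.14, 3.14].

### API

Orientations are given as a unit quaternion [x, y, z, w].
In Python, from workcell import bot gives the robot as it stands.
- The arm moves only by the tool move_arm, never from a script. Its argument "deltas" is a list of rows, each a list of 7 numbers: the opening, from 0 (shut) to 1 (fully open), then the shift along the tool's x, y, z in mm, then the turn, a rotation vector about the tool's x, y, z in degrees. In form: [[gripper, tx, ty, tz, ax, ay, az], ...]. A call has 1 to 10 rows; each row shifts and turns the commanded pose from where the row before left it, along the tool's axes as they then stand; what a row does not reach is not made up. A row lasts 1/12 s, in which the tool goes at most 41.7 mm and 7.16 degrees, less where a joint would pass 70% of its speed; a pose out of reach is approached as far as the arm can. A call is refused whole if a number of a shift passes 41.7 or a number of a turn 7.16, either way. A call with a gripper value outside its range is refused whole. The fingers move at their own pace and stop on an object; the grip force is fixed at half the most. Time passes only in rows, so rows that do not move let the fingers close. It gives the time, the measured TCP pose, the force, the opening and the grip force at its end, in the units of the state.
- bot.get_obs(): the state, without advancing time (a new reading comes with each control period).
- bot.camera(name): name is "scene" or "top" or "wrist"; returns the picture (400x640x3 uint8, blue, green, red); there is no depth.
- bot.calibration(name): a dict with "K" (3x3 intrinsics, pixels), "position" and "orientation" of the camera in the world. Camera axes: x right, y down, z forward; pixel columns grow to the right and rows downward; lengths in m; the calibration is good to about 2 mm. A picture is of the moment at which its call begins: read the wrist's pose just before it. calibration takes no time and is no camera call; for the wrist camera it gives the pose at the moment of the call.
- bot.job_done(): hands the job in; it is judged then, once.
Trained networks look in the newest picture that a camera, given by its name, has taken for a name from the list of things; names that differ only in an ending like _2 or _b are one class to them, and where a whole thing is asked for, a point or a joint stands for the part that bears it (a point fixed in the world has none). Each returns a list of dicts, best first, with "conf" (0 to 1); they miss things now and then, are a little off and sometimes report something else, mostly with a low value. They report only what shows in the picture. A call takes as long as a camera call.
- bot.outline_of(query, camera): "pixels" (400x640 bool, what is visible of it) and "rect" ([left, top, width, height] in pixels, round what is visible of it).
The state is a dict: "clock": time; "joint_pos": joint angles; "joint_vel": joint speeds; "tau": joint torques, N m; "eef_pos": TCP position; "tool_rot": TCP orientation; "ft_force": force on the tool from outside, world axes, zero at the start; "ft_torque": the same for the moment, N m; "grip_width": finger opening in m; "grasp_force": force on a finger pad.
Only numpy, scipy, OpenCV 4.12 (cv2) and the standard library are available. Lean on these libraries where they do the work, as an engineer would, in place of code of your own. Each camera call takes 0.05 s, during which the arm holds its last target. There are 200 camera calls.

## Working session

There is one attempt and no reset: what is moved stays moved. The work goes in short steps, Python scripts to look and compute and a tool call to move; the robot and the scene stay as the last step left them, time stands still between calls to the robot, and variables do not carry over. Pictures are saved under pics/ and viewed, at most 14 in all, crops included, and the job is handed in when it is done.

Besides the shell and the picture viewer there is one more tool, called as a command line: name --pt "numbers of a row" for each row, then --argument value for the rest. move_arm: Moves the arm, as the interface text tells. Its arguments: {"type":"object","properties":{"deltas":{"type":"array","items":{"type":"array","items":{"type":"number"}}}},"required":["deltas"]}

```bash
ls; mkdir -p pics
python3 - <<'E'
from workcell import bot
import cv2
o=bot.get_obs();print({k:o[k] for k in('clock','eef_pos','tool_rot','grip_width')},bot.tip_reach)
for n in('scene','top'):
    im=bot.camera(n);cv2.imwrite(f'pics/{n}0.png',im);print(n,bot.calibration(n))
    for q in('carrier','tall1_mid','short1_mid','tare_top','platform','loupe','medal','pan','bigjar','tongs'):
        try:
            for d in bot.outline_of(q,n):print(q,round(d['conf'],2),d['rect'])
        except Exception as e:print(q,e)
E
```

```text
pics
{'clock': 0.0, 'eef_pos': array([0.19299647, 0.46056761, 0.2384122 ]), 'tool_rot': array([ 1.97107646e-01,  9.80381286e-01, -1.03435542e-03, -2.02382331e-04]), 'grip_width': 0.08544768193859781} 0.008
scene {'K': array([[369.7621583 ,   0.        , 325.03620607],
       [  0.        , 369.7621583 , 197.05389241],
       [  0.        ,   0.        ,   1.        ]]), 'position': array([ 1.06753362, -0.10647302,  0.74469217]), 'orientation': array([ 0.72474878,  0.60865075, -0.21263731, -0.24304082])}
carrier 0.81 [142.6, 176.0, 100.6, 62.7]
carrier 0.36 [146.0, 239.1, 30.9, 48.3]
tall1_mid 0.67 [474.5, 179.0, 30.4, 30.7]
short1_mid 0.77 [461.7, 162.1, 18.3, 22.0]
short1_mid 0.66 [143.7, 175.5, 94.7, 63.7]
tare_top 0.6 [471.4, 180.5, 33.3, 31.8]
tare_top 0.57 [304.9, 162.0, 8.2, 12.5]
platform 0.67 [449.2, 138.0, 15.7, 22.2]
platform 0.61 [289.7, 157.2, 113.5, 100.6]
loupe 0.75 [251.5, 155.8, 16.6, 22.9]
loupe 0.56 [461.0, 163.6, 17.9, 23.2]
medal 0.73 [356.2, 139.0, 28.4, 18.9]
medal 0.27 [251.9, 154.8, 14.5, 18.9]
pan 0.73 [436.2, 229.7, 44.6, 34.6]
pan 0.37 [145.7, 238.4, 32.6, 
[... 431 characters left out ...]
   ]]), 'position': array([ 0.37133386, -0.05946615,  1.20541651]), 'orientation': array([-0.69837427,  0.71264117, -0.03829833,  0.05430628])}
carrier 0.66 [379.8, 192.1, 77.2, 55.2]
tall1_mid 0.63 [181.4, 177.2, 19.4, 15.9]
tall1_mid 0.61 [376.8, 194.1, 83.2, 57.1]
short1_mid 0.62 [183.9, 205.7, 16.0, 13.7]
short1_mid 0.42 [378.3, 192.7, 78.7, 56.1]
platform 0.71 [262.9, 157.2, 79.5, 88.2]
platform 0.29 [180.9, 176.6, 19.1, 14.8]
loupe 0.6 [354.9, 241.5, 15.0, 17.7]
medal 0.78 [252.1, 252.0, 26.8, 22.5]
medal 0.64 [379.3, 191.1, 79.5, 58.8]
pan 0.73 [216.6, 139.5, 24.8, 26.4]
bigjar 0.88 [369.9, 118.7, 34.5, 37.2]
bigjar 0.18 [181.2, 234.2, 16.0, 14.9]
tongs 0.48 [371.2, 119.6, 28.3, 34.7]
```

Run:
```python
import cv2
a=cv2.imread('pics/top0.png');cv2.imwrite('pics/t1.png',cv2.resize(a[100:290,150:420],None,fx=2.9,fy=2.9,interpolation=cv2.INTER_CUBIC))
a=cv2.imread('pics/scene0.png');cv2.imwrite('pics/s1.png',cv2.resize(a[110:330,120:540],None,fx=1.9,fy=1.9,interpolation=cv2.INTER_CUBIC))
```

```text
(no output)
```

View pics/t1.png

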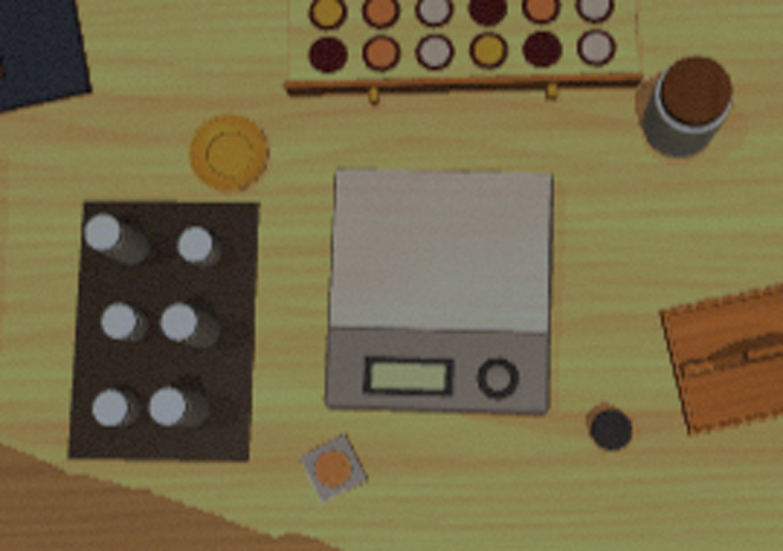

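View pics/s1.png

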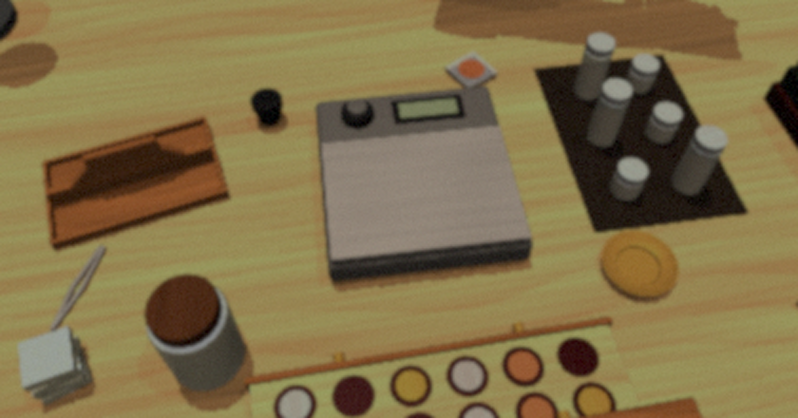

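The top view (×2.9 crop) shows the scale in the middle with tare at (497,379) and the carrier at right, cut off at (660,310)–(690,432). Tall jars are on the left mat at (103,232), (180,322) and (168,406), and short ones at (197,244), (120,321) and (110,407). The scene view confirms three tall and three short jars, with the loupe near the carrier.

```bash
cat > h.py <<'E'
from workcell import bot
import cv2, numpy as np
from scipy.spatial.transform import Rotation as R
def w(cal,uv,z):
    uv=np.atleast_2d(np.array(uv,float));d=np.c_[uv,np.ones(len(uv))]@np.linalg.inv(cal['K']).T
    d=d@R.from_quat(cal['orientation']).as_matrix().T;p=np.array(cal['position'])
    return p+d*((z-p[2])/d[:,2])[:,None]
def pix(cal,P):
    P=np.atleast_2d(P);c=(P-cal['position'])@R.from_quat(cal['orientation']).as_matrix()
    q=c@cal['K'].T;return q[:,:2]/q[:,2:]
def tool(T):
    "target world pos -> shift in tool axes mm; also yaw of tool y axis (deg)"
    o=bot.get_obs();m=R.from_quat(o['tool_rot']).as_matrix()
    return np.round(1000*m.T@(np.array(T)-o['eef_pos']),1)
def st():
    o=bot.get_obs();m=R.from_quat(o['tool_rot']).as_matrix()
    print('t',round(o['clock'],2),'eef',o['eef_pos'].round(4),'yawy',np.degrees(np.arctan2(m[1,1],m[0,1])).round(1),'z',m[:,2].round(3),'g',round(o['grip_width'],4),'f',o['ft_force'].round(1),round(o['grasp_force'],1))
E
python3 - <<'E'
from h import *
c=bot.calibration('top');f=lambda L:np.array(L)/2.9+[150,100]-.3
im=cv2.imread('pics/top0.png')
def lid(p,z):
    p=f([p])[0];x,y=p.round().astype(int);g=cv2.cvtColor(im[y-9:y+10,x-9:x+10],6);m=(g>g.max()*.8)
    v,u=np.nonzero(m);q=np.array([u.mean()+x-9,v.mean()+y-9]);return p.round(1),q.round(1),w(c,q,z)[0].round(4)
for p in[(103,232),(180,322),(168,406)]:print('T',*lid(p,.095))
for p in[(197,244),(120,321),(110,407)]:print('S',*lid(p,.044))
pl=w(c,f([(335,170),(552,175),(548,332),(330,327)]),.055);print('plat',pl.round(4),pl.mean(0).round(4))
print('tare',w(c,f([(497,379)]),.045))
bot.camera('top')
d=bot.outline_of('carrier','top')[0];m=d['pixels'].astype(np.uint8)
v,u=np.nonzero(m);W=w(c,np.c_[u,v],.012)[:,:2]
r=cv2.minAreaRect((W*1000).astype(np.float32));print('carrier',r,cv2.boxPoints(r))
for n,z in(('loupe',.04),('medal',.01),('pan',.014),('bigjar',.125)):
    a=[x for x in bot.outline_of(n,'top')][0];l=a['rect'];print(n,w(c,[(l[0]+l[2]/2,l[1]+l[3]/2)],z).round(3))
cv2.imwrite('pics/t2.png',cv2.resize(im[170:270,340:480],None,fx=5,fy=5,interpolation=cv2.INTER_CUBIC))
st()
E
```

```text
T [185.2 179.7] [182.8 179.6] [0.598  0.3598 0.095 ]
T [211.8 210.7] [211.1 210.6] [0.5021 0.2723 0.095 ]
T [207.6 239.7] [207.2 239.8] [0.4159 0.2824 0.095 ]
S [217.6 183.8] [216.8 183.9] [0.592  0.2708 0.044 ]
S [191.1 210.4] [190.5 210.3] [0.5103 0.352  0.044 ]
S [187.6 240. ] [187.3 240.2] [0.4177 0.3598 0.044 ]
plat [[ 0.6678  0.1166  0.055 ]
 [ 0.6565 -0.117   0.055 ]
 [ 0.4874 -0.1082  0.055 ]
 [ 0.4976  0.1222  0.055 ]] [0.5773 0.0034 0.055 ]
tare [[ 0.43962415 -0.05337896  0.045     ]]
carrier ((465.0511169433594, -354.2002258300781), (137.1860809326172, 221.4915771484375), 10.857511520385742) [[ 376.8251  -258.3576 ]
 [ 418.54684 -475.88422]
 [ 553.2771  -450.04285]
 [ 511.5554  -232.51624]]
loupe [[ 0.377 -0.17   0.04 ]]
medal [[0.343 0.131 0.01 ]]
pan [[0.702 0.239 0.014]]
bigjar [[ 0.455 -0.339  0.125]]
t 1.4 eef [0.1932 0.4611 0.2393] yawy 67.3 z [-0. -0. -1.] g 0.0851 f [1.1 0.2 0.3] 0.0
```

View pics/t2.png

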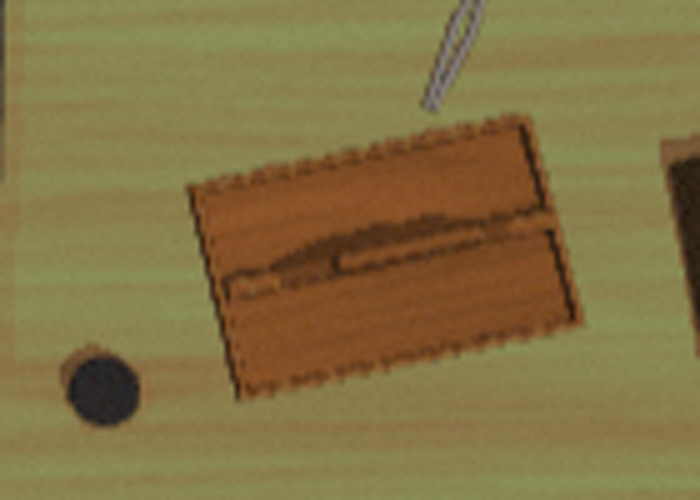

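The crop shows the carrier askew by about 11° with corners (190,187), (530,115), (580,322) and (240,398), its grip running along the long middle line, and the loupe clear at (103,390). I'll write a row planner and move above the carrier.

```bash
cat >> h.py <<'E'
def plan(wps,g=1,start=None):
    "wps: (x,y,z,yaw_y_deg,[rows],[grip]); prints rows for move_arm, rounded, tool kept vertical"
    o=bot.get_obs();m=R.from_quat(o['tool_rot']).as_matrix()
    p=np.array(o['eef_pos']);yw=np.degrees(np.arctan2(m[1,1],m[0,1]))
    if start is not None:p=np.array(start[:3],float);yw=start[3]
    out=[]
    for W in wps:
        T=np.array(W[:3]);dy=(W[3]-yw+180)%360-180;gg=W[5] if len(W)>5 else g
        n=max(W[4] if len(W)>4 else 1,int(np.ceil(np.linalg.norm(T-p)/.033)),int(np.ceil(abs(dy)/6)))
        for i in range(n):
            a=np.radians(yw);M=np.array([[-np.sin(a),np.cos(a),0],[np.cos(a),np.sin(a),0],[0,0,-1]])
            k=n-i;s=np.round(2*1000*M@((T-p)/k))/2 if k>1 else np.round(1000*M@(T-p),1)
            az=round(-((W[3]-yw+180)%360-180)/k*2)/2 if k>1 else round(-((W[3]-yw+180)%360-180)/k,1)
            p=p+M.T@s/1000;yw-=az;out.append([gg,*s.tolist(),0,0,az])
    for i in range(0,len(out),10):print(str(out[i:i+10]).replace(' ','').replace('.0,',',').replace('.0]',']').replace('],[','], ['))
    print('end',p.round(4),yw)
E
python3 -c "
from h import *
plan([(.335,-.02,.24,35),(.465,-.354,.2,10.9)])"
```

```text
[[1,-20,-24.5,-0,0,0,2], [1,-20.5,-23.5,-0,0,0,2], [1,-21.5,-23,-0,0,0,2], [1,-22,-22,-0,0,0,2], [1,-23,-21.5,-0,0,0,2], [1,-23.5,-20.5,-0,0,0,2], [1,-24.5,-19.5,-0,0,0,2], [1,-25,-19,-0,0,0,2], [1,-26,-18,-0,0,0,2], [1,-26.5,-17,-0,0,0,2]]
[[1,-27,-16,-0,0,0,2], [1,-27.5,-15,-0,0,0,2], [1,-28,-14,-0,0,0,2], [1,-28.5,-13,-0,0,0,2], [1,-28.5,-12.5,-0.5,0,0,2], [1,-29.2,-11,-0.2,0,0,np.float64(2.3)], [1,-31.5,-7.5,3.5,0,0,2], [1,-32,-6.5,3.5,0,0,2], [1,-32,-5.5,3.5,0,0,2], [1,-32.5,-4.5,3.5,0,0,2.5]]
[[1,-32.5,-3,3.5,0,0,2], [1,-32.5,-2,3.5,0,0,2.5], [1,-32.5,-0.5,4,0,0,2], [1,-32.5,1,3.5,0,0,2.5], [1,-32.5,2,4,0,0,2], [1,-32.5,3.5,3.5,0,0,2.5], [1,-32.3,4.6,4,0,0,np.float64(2.1)]]
end [ 0.465 -0.354  0.2  ] 10.863454465650856
```

move_arm --pt "1 -20 -24.5 0 0 0 2" --pt "1 -20.5 -23.5 0 0 0 2" --pt "1 -21.5 -23 0 0 0 2" --pt "1 -22 -22 0 0 0 2" --pt "1 -23 -21.5 0 0 0 2" --pt "1 -23.5 -20.5 0 0 0 2" --pt "1 -24.5 -19.5 0 0 0 2" --pt "1 -25 -19 0 0 0 2" --pt "1 -26 -18 0 0 0 2" --pt "1 -26.5 -17 0 0 0 2"

```text
clock: 2.23
eef_pos: [0.2818, 0.1586, 0.2396]
tool_rot: [0.365, 0.931, 0.0, 0.0]
ft_force: [1.0, -0.2, 0.1]
grip_width: 0.085
grasp_force: 0.0
```

move_arm --pt "1 -27 -16 0 0 0 2" --pt "1 -27.5 -15 0 0 0 2" --pt "1 -28 -14 0 0 0 2" --pt "1 -28.5 -13 0 0 0 2" --pt "1 -28.5 -12.5 0 0 0 2" --pt "1 -29 -11 0 0 0 2.3" --pt "1 -31.5 -7.5 3.5 0 0 2" --pt "1 -32 -6.5 3.5 0 0 2" --pt "1 -32 -5.5 3.5 0 0 2" --pt "1 -32.5 -4.5 3.5 0 0 2.5"

```text
clock: 3.07
eef_pos: [0.3826, -0.143, 0.2254]
tool_rot: [0.528, 0.85, 0.0, 0.0]
ft_force: [0.8, 0.9, -0.3]
grip_width: 0.0851
grasp_force: 0.0
```

move_arm --pt "1 -32.5 -3 3.5 0 0 2" --pt "1 -32.5 -2 3.5 0 0 2.5" --pt "1 -32.5 -0.5 4 0 0 2" --pt "1 -32.5 1 3.5 0 0 2.5" --pt "1 -32.5 2 4 0 0 2" --pt "1 -32.5 3.5 3.5 0 0 2.5" --pt "1 -32 4.5 4 0 0 2" --pt "1 0 0 0 0 0 0" --pt "1 0 0 0 0 0 0"

```text
clock: 3.82
eef_pos: [0.4645, -0.3546, 0.1978]
tool_rot: [0.637, 0.771, 0.0, -0.001]
ft_force: [0.5, 0.3, 0.2]
grip_width: 0.0855
grasp_force: 0.0
```

Run:
```python
from h import *
c=bot.calibration('wrist');im=bot.camera('wrist');cv2.imwrite('pics/w1.png',im);st();print(c)
print([ (d['conf'],d['rect']) for d in bot.outline_of('carrier','wrist')])
d=bot.outline_of('carrier','wrist')
```

```text
t 3.87 eef [ 0.4642 -0.3535  0.1984] yawy 10.9 z [-0.002  0.002 -1.   ] g 0.0856 f [0.  0.3 0.2] 0.0
{'K': array([[289.91273596,   0.        , 316.86822925],
       [  0.        , 289.91273596, 196.94687355],
       [  0.        ,   0.        ,   1.        ]]), 'position': array([ 0.44978234, -0.28044937,  0.33265779]), 'orientation': array([0.98419809, 0.09343632, 0.01323484, 0.14982863])}
[(0.92, [252.9, 70.6, 136.2, 195.8])]
```

View pics/w1.png

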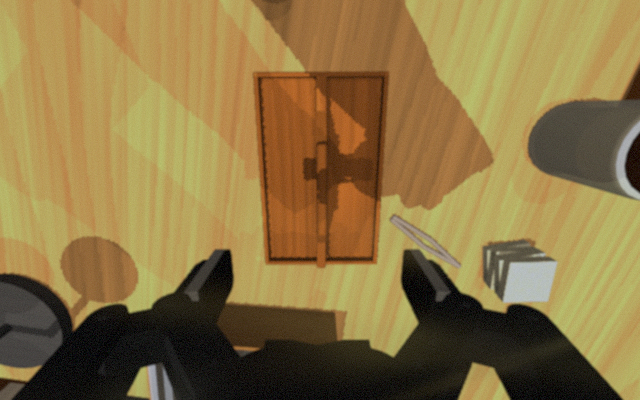

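The wrist view shows the carrier aligned with the gripper: lip corners (255,73), (389,72), (377,263), (267,264), and board top end at column 322.

Run:
```python
from h import *
c=bot.calibration('wrist')
P=w(c,[(255,73),(389,72),(377,263),(267,264)],.016);print(P.round(4),P.mean(0).round(4))
d=P[0]-P[3]+P[1]-P[2];print('long',np.degrees(np.arctan2(d[1],d[0])))
print('board',w(c,[(322,143)],.075),w(c,[(321,80),(321,265)],.032))
plan([(*P.mean(0)[:2],.12,10.9),(*P.mean(0)[:2],.049,10.9,3)])
```

```text
[[ 0.3813 -0.2587  0.016 ]
 [ 0.5145 -0.2319  0.016 ]
 [ 0.5575 -0.4461  0.016 ]
 [ 0.4239 -0.4735  0.016 ]] [ 0.4693 -0.3525  0.016 ]
long 101.28155735033756
board [[ 0.45947945 -0.30797837  0.075     ]] [[ 0.44837411 -0.25373598  0.032     ]
 [ 0.48787954 -0.45280641  0.032     ]]
[[1,-0.5,1.5,26.5,0,0,0], [1,-0,1.5,26.5,0,0,0], [1,-0.4,1.8,26.5,0,0,np.float64(0.1)], [1,-0,0,23.5,0,0,0], [1,-0,0,24,0,0,0], [1,-0,0,23.5,0,0,np.float64(0.0)]]
end [ 0.4692 -0.3525  0.049 ] 10.914805427470471
```

move_arm --pt "1 0 1.5 26.5 0 0 0" --pt "1 0 1.5 26.5 0 0 0" --pt "1 0 1 26 0 0 0" --pt "1 0 0 23.5 0 0 0" --pt "1 0 0 24 0 0 0" --pt "1 0 0 22.5 0 0 0" --pt "1 0 0 0 0 0 0"

```text
clock: 4.55
eef_pos: [0.4657, -0.3493, 0.0466]
tool_rot: [0.636, 0.772, -0.0, -0.004]
ft_force: [-0.5, 0.4, -0.5]
grip_width: 0.0855
grasp_force: 0.0
```

move_arm --pt "0 0 0 0 0 0 0" --pt "0 0 0 0 0 0 0" --pt "0 0 0 0 0 0 0" --pt "0 0 0 0 0 0 0" --pt "0 0 0 0 0 0 0" --pt "0 0 0 0 0 0 0" --pt "0 0 0 0 0 0 0" --pt "0 0 0 0 0 0 0" --pt "0 0 0 0 0 0 0" --pt "0 0 0 0 0 0 0"

```text
clock: 5.38
eef_pos: [0.4691, -0.3533, 0.0514]
tool_rot: [0.636, 0.771, 0.0, 0.001]
ft_force: [-0.2, -0.6, 6.0]
grip_width: 0.0093
grasp_force: 60.0
```

move_arm --pt "0 0 0 -5 0 0 0" --pt "0 0 0 -10 0 0 0" --pt "0 0 0 -15 0 0 0" --pt "0 0 0 -15 0 0 0" --pt "0 0 0 -15 0 0 0" --pt "0 0 0 -15 0 0 0" --pt "0 0 0 -10 0 0 0" --pt "0 0 0 -5 0 0 0" --pt "0 0 0 0 0 0 0"

```text
clock: 6.13
eef_pos: [0.4691, -0.3532, 0.1415]
tool_rot: [0.636, 0.771, 0.0, 0.001]
ft_force: [1.0, 0.2, -3.6]
grip_width: 0.0089
grasp_force: 58.7
```

```bash
python3 -c "
from h import *
st();plan([(.577,.0034,.14,-2.5,16),(.577,.0034,.106,-2.5,4)],g=0)
c=bot.calibration('wrist');cv2.imwrite('pics/w2.png',bot.camera('wrist'))"
```

```text
t 6.13 eef [ 0.4691 -0.3532  0.1415] yawy 11.0 z [ 0.002 -0.001 -1.   ] g 0.0089 f [ 1.   0.2 -3.6] 58.7
[[0,20.5,11,0,0,0,1], [0,21,10.5,0,0,0,1], [0,21,10,0,0,0,1], [0,21,10,0,0,0,1], [0,21.5,9.5,0,0,0,1], [0,21.5,9,0,0,0,1], [0,21.5,8.5,0,0,0,0.5], [0,21.5,8.5,0,0,0,1], [0,22,8,0,0,0,0.5], [0,22,8,0,0,0,1]]
[[0,22,7.5,0.5,0,0,0.5], [0,22,7.5,0,0,0,1], [0,22,7,0.5,0,0,0.5], [0,22.5,6.5,0,0,0,1], [0,22.5,6,0.5,0,0,0.5], [0,22.3,6.2,0,0,0,np.float64(1.0)], [0,-0,-0,8.5,0,0,0], [0,-0,-0,8.5,0,0,0], [0,-0,-0,8.5,0,0,0], [0,-0,-0,8.5,0,0,np.float64(-0.0)]]
end [0.577  0.0034 0.106 ] -2.536684453941147
```

View pics/w2.png

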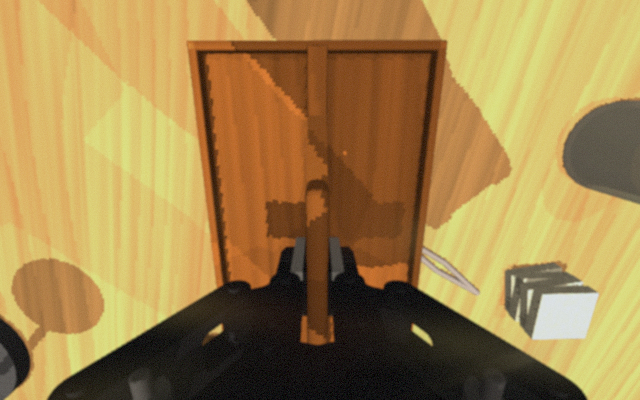

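The carrier is held squarely and lifted. Next I carry it to the platform.

move_arm --pt "0 20.5 11 0 0 0 1" --pt "0 21 10.5 0 0 0 1" --pt "0 21 10 0 0 0 1" --pt "0 21 10 0 0 0 1" --pt "0 21.5 9.5 0 0 0 1" --pt "0 21.5 9 0 0 0 1" --pt "0 21.5 8.5 0 0 0 0.5" --pt "0 21.5 8.5 0 0 0 1" --pt "0 22 8 0 0 0 0.5" --pt "0 22 8 0 0 0 1"

```text
clock: 7.02
eef_pos: [0.5355, -0.1283, 0.1389]
tool_rot: [0.695, 0.719, -0.001, -0.001]
ft_force: [0.9, -1.4, -3.4]
grip_width: 0.0089
grasp_force: 58.7
```

move_arm --pt "0 22 7.5 0 0 0 0.5" --pt "0 22 7.5 0 0 0 1" --pt "0 22 7 0 0 0 0.5" --pt "0 22.5 6.5 0 0 0 1" --pt "0 22.5 6 0 0 0 0.5" --pt "0 22.5 6 0 0 0 1" --pt "0 0 0 0 0 0 0" --pt "0 0 0 0 0 0 0" --pt "0 0 0 0 0 0 0"

```text
clock: 7.77
eef_pos: [0.5754, 0.0038, 0.1391]
tool_rot: [0.722, 0.691, -0.001, -0.001]
ft_force: [0.0, 0.2, -2.8]
grip_width: 0.0094
grasp_force: 58.7
```

Run:
```python
from h import *
st();c=bot.calibration('scene');im=bot.camera('scene');bot.camera('top')
d=bot.outline_of('carrier','top')[0];v,u=np.nonzero(d['pixels'])
print(d['conf'],cv2.minAreaRect((w(bot.calibration('top'),np.c_[u,v],.1)[:,:2]*1000).astype(np.float32)))
cv2.imwrite('pics/s2.png',im[100:330,200:540].repeat(2,0).repeat(2,1))
```

```text
t 7.77 eef [0.5754 0.0038 0.1391] yawy -2.5 z [-0.003 -0.001 -1.   ] g 0.0094 f [ 0.   0.2 -2.8] 58.7
0.73 ((568.2996215820312, -70.60333251953125), (140.20167541503906, 75.88873291015625), 0.2711310386657715)
```

View pics/s2.png

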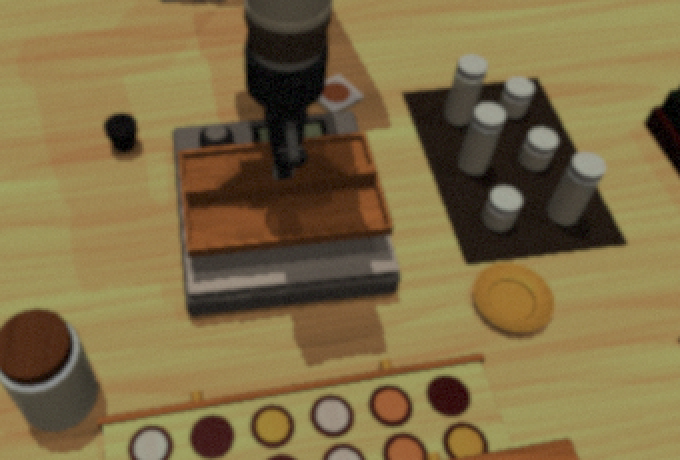

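The carrier hangs over the platform, square, at roughly (185–390, 140–250) in this crop. Lower and release.

move_arm --pt "0 0 0 9 0 0 0" --pt "0 0 0 9 0 0 0" --pt "0 0 0 7 0 0 0" --pt "0 0 0 4 0 0 0" --pt "0 0 0 3 0 0 0" --pt "0 0 0 0 0 0 0" --pt "0 0 0 0 0 0 0"

```text
clock: 8.5
eef_pos: [0.5762, 0.0041, 0.1081]
tool_rot: [0.723, 0.691, -0.0, -0.0]
ft_force: [0.3, 0.0, -3.4]
grip_width: 0.0091
grasp_force: 58.7
```

move_arm --pt "1 0 0 0 0 0 0" --pt "1 0 0 0 0 0 0" --pt "1 0 0 0 0 0 0" --pt "1 0 0 0 0 0 0" --pt "1 0 0 0 0 0 0" --pt "1 0 0 0 0 0 0" --pt "1 0 0 -15 0 0 0" --pt "1 0 0 -25 0 0 0" --pt "1 0 0 -30 0 0 0" --pt "1 0 0 -30 0 0 0"

```text
clock: 9.33
eef_pos: [0.5757, 0.004, 0.2088]
tool_rot: [0.723, 0.691, -0.001, -0.001]
ft_force: [0.5, 0.9, -0.0]
grip_width: 0.0855
grasp_force: 0.0
```

```bash
python3 -c "
from h import *
st();plan([(.44,-.13,.2,-2.5,1,0)],g=0)"
```

```text
t 9.33 eef [0.5757 0.004  0.2088] yawy -2.5 z [-0.002 -0.    -1.   ] g 0.0855 f [ 0.5  0.9 -0. ] 0.0
[[0,-23.5,-21.5,1.5,0,0,0], [0,-23.5,-21.5,1.5,0,0,0], [0,-23,-21.5,1.5,0,0,0], [0,-23.5,-21.5,1.5,0,0,0], [0,-23,-22,1.5,0,0,0], [0,-23.4,-21.6,1.3,0,0,np.float64(-0.0)]]
end [ 0.44 -0.13  0.2 ] -2.534811610570274
```

move_arm --pt "0 -23.5 -21.5 1.5 0 0 0" --pt "0 -23.5 -21.5 1.5 0 0 0" --pt "0 -23.5 -21.5 1.5 0 0 0" --pt "0 -23.5 -21.5 1.5 0 0 0" --pt "0 -23 -22 1.5 0 0 0" --pt "0 -23 -21.5 1.5 0 0 0" --pt "0 0 0 0 0 0 0" --pt "0 0 0 0 0 0 0"

```text
clock: 10.0
eef_pos: [0.4399, -0.131, 0.1997]
tool_rot: [0.724, 0.69, 0.0, 0.0]
ft_force: [0.1, 1.3, -0.4]
grip_width: 0.0003
grasp_force: 0.0
```

Run:
```python
from h import *
st();c=bot.calibration('wrist');im=bot.camera('wrist');print([(round(d['conf'],2),d['rect']) for d in bot.outline_of('tare_top','wrist')])
print('expect',pix(c,[[.4396,-.0534,.045]]),c['position']);cv2.imwrite('pics/w3.png',im)
```

```text
t 10.0 eef [ 0.4399 -0.131   0.1997] yawy -2.7 z [ 0.001  0.    -1.   ] g 0.0003 f [ 0.1  1.3 -0.4] 0.0
[(0.94, [299.0, 86.5, 29.6, 30.9])]
expect [[313.21393223 104.05993986]] [ 0.44295128 -0.05537222  0.33441733]
```

View pics/w3.png

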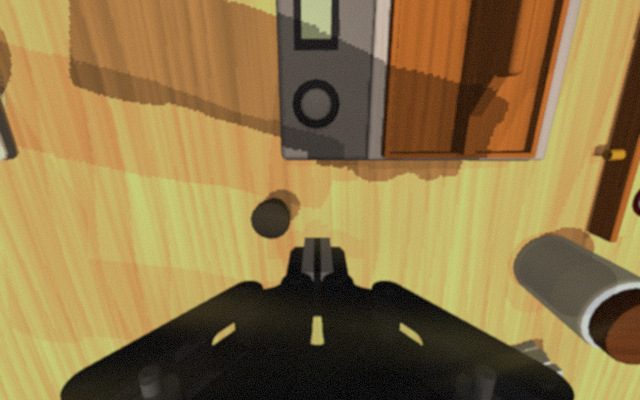

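The wrist view shows the button at (316,103) in its collar, and the carrier at columns 386–545 with its right end near row 156, close to the platform's right edge.

Run:
```python
from h import *
c=bot.calibration('wrist');im=cv2.imread('pics/w3.png')
B=w(c,[(315.5,102.5)],.05)[0];print('button',B,w(c,[(315.5,102.5)],.045)[0])
print('carrier z.071',w(c,[(385,155),(533,156)],.071),'plat z.055',w(c,[(377,157),(545,158),(374,0)],.055))
plan([(B[0],B[1],.14,-2.5),(B[0],B[1],.068,-2.5,3)],g=0)
cv2.imwrite('pics/w3c.png',cv2.resize(im[0:170,270:590],None,fx=2.5,fy=2.5,interpolation=cv2.INTER_CUBIC))
```

```text
button [ 0.44328426 -0.05119087  0.05      ] [ 0.44326871 -0.0511347   0.045     ]
carrier z.071 [[ 0.50450291 -0.09971088  0.071     ]
 [ 0.63947077 -0.10671946  0.071     ]] plat z.055 [[ 0.50047475 -0.10406022  0.055     ]
 [ 0.6633147  -0.11238771  0.055     ]
 [ 0.49573835  0.02765321  0.055     ]]
[[0,26.5,-0.5,20,0,0,0], [0,26,-0.5,20,0,0,0], [0,26.3,-0.7,19.7,0,0,np.float64(-0.0)], [0,0,0,24,0,0,0], [0,0,0,24,0,0,0], [0,0,0,24,0,0,np.float64(-0.0)]]
end [ 0.4433 -0.0512  0.068 ] -2.5393103760548663
```

View pics/w3c.png

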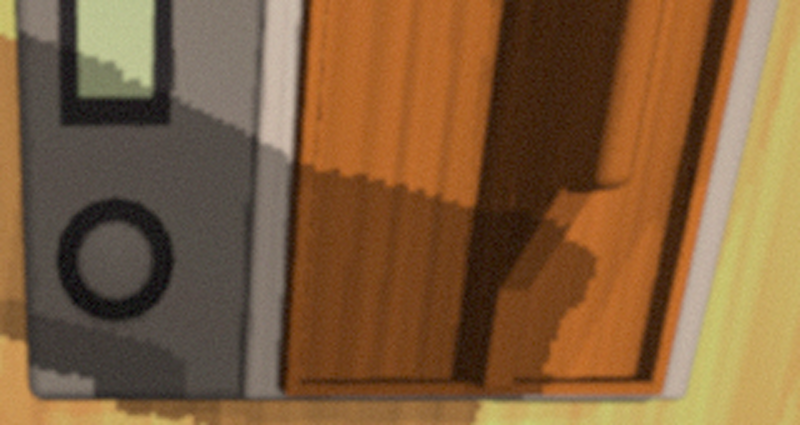

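move_arm --pt "0 26.5 -0.5 20 0 0 0" --pt "0 26 -0.5 20 0 0 0" --pt "0 26 -0.5 20 0 0 0" --pt "0 0 0 24 0 0 0" --pt "0 0 0 24 0 0 0" --pt "0 0 0 20 0 0 0" --pt "0 0 0 5 0 0 0" --pt "0 0 0 3 0 0 0" --pt "0 0 0 0 0 0 0" --pt "0 0 0 0 0 0 0"

```text
clock: 10.93
eef_pos: [0.4428, -0.0498, 0.0657]
tool_rot: [0.722, 0.692, 0.001, -0.001]
ft_force: [-8.4, 3.3, 21.5]
grip_width: -0.0002
grasp_force: 11.0
```

move_arm --pt "0 0 0 1 0 0 0" --pt "0 0 0 1 0 0 0" --pt "0 0 0 1 0 0 0" --pt "0 0 0 1 0 0 0" --pt "0 0 0 0 0 0 0"

```text
clock: 11.35
eef_pos: [0.443, -0.0497, 0.0651]
tool_rot: [0.722, 0.692, 0.001, -0.0]
ft_force: [-18.9, 4.4, 51.7]
grip_width: 0.0001
grasp_force: 25.4
```

move_arm --pt "0 0 0 -5 0 0 0" --pt "0 0 0 0 0 0 0"

```text
clock: 11.52
eef_pos: [0.4445, -0.0505, 0.0669]
tool_rot: [0.722, 0.692, 0.001, 0.001]
ft_force: [-1.6, 0.4, 2.7]
grip_width: -0.0004
grasp_force: 1.7
```

move_arm --pt "0 0 0 -2 0 0 0" --pt "0 0 0 0 0 0 0"

```text
clock: 11.68
eef_pos: [0.4444, -0.0506, 0.0673]
tool_rot: [0.722, 0.692, 0.001, 0.001]
ft_force: [0.7, 2.0, 3.8]
grip_width: -0.0002
grasp_force: 1.6
```

move_arm --pt "0 0 0 -2 0 0 0" --pt "0 0 0 0 0 0 0"

```text
clock: 11.85
eef_pos: [0.4438, -0.0513, 0.0686]
tool_rot: [0.722, 0.692, 0.001, 0.0]
ft_force: [0.4, 0.7, 2.8]
grip_width: 0.0001
grasp_force: 1.3
```

move_arm --pt "0 0 0 -2 0 0 0" --pt "0 0 0 0 0 0 0"

```text
clock: 12.02
eef_pos: [0.443, -0.0517, 0.0704]
tool_rot: [0.723, 0.691, -0.0, 0.0]
ft_force: [1.0, 0.7, 1.7]
grip_width: -0.0002
grasp_force: 0.9
```

move_arm --pt "0 0 0 -2 0 0 0" --pt "0 0 0 0 0 0 0"

```text
clock: 12.18
eef_pos: [0.4421, -0.0519, 0.0721]
tool_rot: [0.723, 0.691, -0.001, -0.0]
ft_force: [-1.3, -0.1, 1.0]
grip_width: 0.0001
grasp_force: 0.3
```

The release forces follow the button's spring (3.8 to 1.0 N over 5 mm), so tare bottomed out and has come back up. Now to the jars.

```bash
python3 -c "
from h import *
st();o=bot.get_obs();print(o['joint_pos'].round(3))
plan([(.443,-.051,.2,-2.5),(.54,.31,.25,87.5)],g=.7)"
```

```text
t 12.18 eef [ 0.4421 -0.0519  0.0721] yawy -2.6 z [-0.001 -0.    -1.   ] g 0.0001 f [-1.3 -0.1  1. ] 0.3
[-1.160e-01  2.880e-01 -4.080e-01  8.770e-01 -1.000e-03  1.499e+00]
[[0.7,0,0,-32,0,0,0], [0.7,0.5,0.5,-32,0,0,0], [0.7,0,0,-32,0,0,0], [0.7,0.4,0.3,-31.9,0,0,np.float64(-0.1)], [0.7,24.5,5.5,-3.5,0,0,-6], [0.7,23.5,8,-3.5,0,0,-6], [0.7,22.5,10.5,-3.5,0,0,-6], [0.7,21.5,12.5,-3.5,0,0,-6], [0.7,20,15,-3.5,0,0,-6], [0.7,18.5,17,-3.5,0,0,-6]]
[[0.7,16.5,18.5,-3,0,0,-6], [0.7,14.5,20.5,-3.5,0,0,-6], [0.7,12,21.5,-3,0,0,-6], [0.7,10,23,-3.5,0,0,-6], [0.7,7.5,23.5,-3,0,0,-6], [0.7,5,24.5,-3.5,0,0,-6], [0.7,2.5,25,-3,0,0,-6], [0.7,-0.5,25,-3.5,0,0,-6], [0.7,-2.7,24.5,-3,0,0,np.float64(-6.0)]]
end [0.54 0.31 0.25] 87.54790711633325
```

move_arm --pt "0.7 0 0 -32 0 0 0" --pt "0.7 0 0 -32 0 0 0" --pt "0.7 0 0 -32 0 0 0" --pt "0.7 0 0 -32 0 0 0" --pt "0.7 24.5 5.5 -3.5 0 0 -6" --pt "0.7 23.5 8 -3.5 0 0 -6" --pt "0.7 22.5 10.5 -3.5 0 0 -6" --pt "0.7 21.5 12.5 -3.5 0 0 -6" --pt "0.7 20 15 -3.5 0 0 -6" --pt "0.7 18.5 17 -3.5 0 0 -6"

```text
clock: 13.02
eef_pos: [0.4813, 0.0935, 0.2208]
tool_rot: [0.472, 0.882, -0.001, -0.001]
ft_force: [1.0, -0.2, 0.5]
grip_width: 0.0594
grasp_force: 0.0
```

move_arm --pt "0.7 16.5 18.5 -3 0 0 -6" --pt "0.7 14.5 20.5 -3.5 0 0 -6" --pt "0.7 12 21.5 -3 0 0 -6" --pt "0.7 10 23 -3.5 0 0 -6" --pt "0.7 7.5 23.5 -3 0 0 -6" --pt "0.7 5 24.5 -3.5 0 0 -6" --pt "0.7 2.5 25 -3 0 0 -6" --pt "0.7 0 25 -3.5 0 0 -6" --pt "0.7 -3 24.5 -3 0 0 -6" --pt "0.7 0 0 0 0 0 0"

```text
clock: 13.85
eef_pos: [0.5403, 0.3129, 0.2489]
tool_rot: [0.019, 1.0, 0.0, -0.0]
ft_force: [-0.9, -0.8, -0.3]
grip_width: 0.06
grasp_force: 0.0
```

Run:
```python
from h import *
st();c=bot.calibration('wrist');im=bot.camera('wrist');cv2.imwrite('pics/w4.png',im)
for q in('tall1_mid','short1_mid'):print(q,[(round(d['conf'],2),d['rect']) for d in bot.outline_of(q,'wrist')])
for n,P in dict(T1=(.598,.36,.095),T2=(.502,.272,.095),T3=(.416,.282,.095),S1=(.592,.271,.044),S2=(.510,.352,.044),S3=(.418,.360,.044)).items():print(n,pix(c,P).round(0))
```

```text
t 13.85 eef [0.5403 0.3129 0.2489] yawy 87.8 z [-0.001  0.001 -1.   ] g 0.06 f [-0.9 -0.8 -0.3] 0.0
tall1_mid [(0.74, [334.5, 195.3, 40.9, 56.8])]
short1_mid [(0.9, [333.1, 130.0, 32.8, 38.0])]
T1 [[363. 234.]]
T2 [[275. 149.]]
T3 [[278.  53.]]
S1 [[286. 215.]]
S2 [[350. 147.]]
S3 [[357.  60.]]
```

View pics/w4.png

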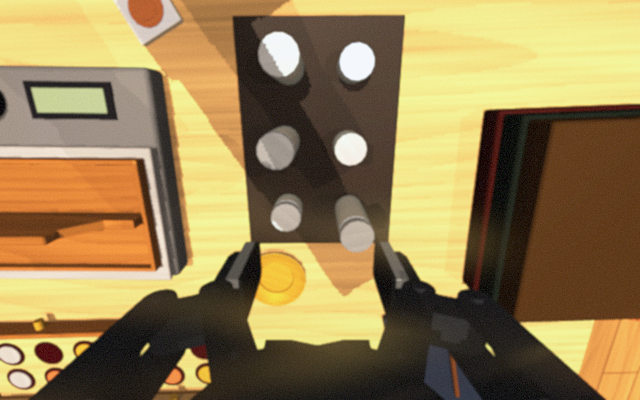

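The wrist view shows tall lids at (356,234), (276,147), (279,52) and short lids at (287,214), (350,148), (357,61), with fingers half open below.

Run:
```python
from h import *
c=bot.calibration('wrist')
T=w(c,[(356,234),(276,147),(279,52)],.095);S=w(c,[(287,214),(350,148),(357,61)],.044);print(T.round(4),S.round(4))
x,y=T[0,:2];plan([(x,y,.14,87.5),(x,y,.056,87.5,4)],g=.7)
```

```text
[[0.5965 0.3474 0.095 ]
 [0.4989 0.2687 0.095 ]
 [0.414  0.2789 0.095 ]] [[0.589  0.2676 0.044 ]
 [0.5104 0.3473 0.044 ]
 [0.4179 0.3559 0.044 ]]
[[0.7,-14,10.5,27.5,0,0,0], [0.7,-14,10.5,27,0,0,0], [0.7,-13.5,10,27.5,0,0,0], [0.7,-13.8,10.3,27.1,0,0,np.float64(-0.1)], [0.7,0,-0,21,0,0,0], [0.7,0,-0,21,0,0,0], [0.7,0,-0,21,0,0,0], [0.7,0,-0,21,0,0,np.float64(0.0)]]
end [0.5966 0.3474 0.056 ] 87.50905652356727
```

move_arm --pt "0.7 -14 10.5 27.5 0 0 0" --pt "0.7 -14 10.5 27 0 0 0" --pt "0.7 -13.5 10 27.5 0 0 0" --pt "0.7 -14 10 27 0 0 0" --pt "0.7 0 0 21 0 0 0" --pt "0.7 0 0 21 0 0 0" --pt "0.7 0 0 21 0 0 0" --pt "0.7 0 0 21 0 0 0" --pt "0.7 0 0 0 0 0 0"

```text
clock: 14.75
eef_pos: [0.594, 0.3441, 0.0517]
tool_rot: [0.023, 1.0, -0.003, -0.005]
ft_force: [-0.6, -0.2, -0.9]
grip_width: 0.06
grasp_force: 0.0
```

move_arm --pt "0 0 0 0 0 0 0" --pt "0 0 0 0 0 0 0" --pt "0 0 0 0 0 0 0" --pt "0 0 0 0 0 0 0" --pt "0 0 0 0 0 0 0" --pt "0 0 0 0 0 0 0"

```text
clock: 15.25
eef_pos: [0.5983, 0.3479, 0.0592]
tool_rot: [0.022, 1.0, 0.0, 0.001]
ft_force: [-1.1, -0.3, 4.4]
grip_width: 0.0367
grasp_force: 60.5
```

```bash
cat >> h.py <<'E'
C=np.array([.5765,.004]);YW=-2.5
def slot(cx,cy):
    a=np.radians(YW);return C+np.array([np.cos(a)*cx-np.sin(a)*cy,np.sin(a)*cx+np.cos(a)*cy])
E
python3 -c "
from h import *
st();p=bot.get_obs()['eef_pos'];s=slot(.0345,-.07);print(s)
plan([(p[0],p[1],.22,87.5,7),(s[0],s[1],.22,87.5,17),(s[0],s[1],p[2]+.064,87.5,8)],g=0)"
```

```text
t 15.25 eef [0.5983 0.3479 0.0592] yawy 87.4 z [ 0.003  0.001 -1.   ] g 0.0367 f [-1.1 -0.3  4.4] 60.5
[ 0.60791381 -0.06743824]
[[0,0,0,-23,0,0,0], [0,0,0,-23,0,0,0], [0,0,0,-23,0,0,0], [0,0,0,-23,0,0,0], [0,0,0,-23,0,0,0], [0,0,0,-23,0,0,0], [0,0,0,-22.8,0,0,np.float64(-0.1)], [0,-1.5,-24.5,0,0,0,0], [0,-1.5,-24.5,0,0,0,0], [0,-1.5,-24.5,0,0,0,0]]
[[0,-1.5,-24.5,0,0,0,0], [0,-1.5,-24.5,0,0,0,0], [0,-1.5,-24.5,0,0,0,0], [0,-1.5,-24.5,0,0,0,0], [0,-1.5,-24.5,0,0,0,0], [0,-1.5,-24.5,0,0,0,0], [0,-1.5,-24.5,0,0,0,0], [0,-2,-24,0,0,0,0], [0,-1.5,-24.5,0,0,0,0], [0,-2,-24,0,0,0,0]]
[[0,-1.5,-24.5,0,0,0,0], [0,-2,-24,0,0,0,0], [0,-1.5,-24.5,0,0,0,0], [0,-1.9,-24.1,0,0,0,np.float64(0.0)], [0,0,0,12,0,0,0], [0,0,0,12,0,0,0], [0,0,0,12,0,0,0], [0,0,0,12,0,0,0], [0,0,0,12,0,0,0], [0,0,0,12.5,0,0,0]]
[[0,0,0,12,0,0,0], [0,0,0,12.3,0,0,np.float64(0.0)]]
end [ 0.6079 -0.0675  0.1232] 87.5465806582756
```

move_arm --pt "0 0 0 -10 0 0 0" --pt "0 0 0 -23 0 0 0" --pt "0 0 0 -26 0 0 0" --pt "0 0 0 -26 0 0 0" --pt "0 0 0 -26 0 0 0" --pt "0 0 0 -25 0 0 0" --pt "0 0 0 -25 0 0 0" --pt "0 -1.5 -15 0 0 0 0" --pt "0 -1.5 -26 0 0 0 0" --pt "0 -1.5 -32 0 0 0 0"

```text
clock: 16.08
eef_pos: [0.5981, 0.2759, 0.2185]
tool_rot: [0.02, 1.0, 0.0, 0.0]
ft_force: [-0.8, -0.5, -2.7]
grip_width: 0.0369
grasp_force: 60.4
```

move_arm --pt "0 -2 -32 0 0 0 0" --pt "0 -2 -32 0 0 0 0" --pt "0 -2 -32 0 0 0 0" --pt "0 -2 -32 0 0 0 0" --pt "0 -2 -32 0 0 0 0" --pt "0 -2 -32 0 0 0 0" --pt "0 -2 -32 0 0 0 0" --pt "0 -2 -32 0 0 0 0" --pt "0 -2 -32 0 0 0 0" --pt "0 -2 -30 0 0 0 0"

```text
clock: 16.92
eef_pos: [0.6038, -0.0455, 0.2183]
tool_rot: [0.022, 1.0, 0.0, -0.001]
ft_force: [0.2, 0.8, -1.9]
grip_width: 0.0368
grasp_force: 60.4
```

move_arm --pt "0 -2 -20 0 0 0 0" --pt "0 -2 -4 0 0 0 0" --pt "0 0 0 20 0 0 0" --pt "0 0 0 10 0 0 0" --pt "0 0 0 0 0 0 0" --pt "0 0 0 0 0 0 0"

```text
clock: 17.42
eef_pos: [0.6064, -0.0671, 0.1872]
tool_rot: [0.022, 1.0, 0.0, -0.002]
ft_force: [1.1, 0.0, -1.6]
grip_width: 0.037
grasp_force: 60.5
```

Run:
```python
from h import *
st();c=bot.calibration('wrist');im=bot.camera('wrist');cv2.imwrite('pics/w5.png',im)
for X in(-.069,.069):
  for Y in(-.11,.11):print(X,Y,pix(c,[*slot(X,Y),.071]).round(0))
s=slot(.0345,-.07)
plan([(*s,.19,87.5),(*s,.123,87.5,6)],g=0)
```

```text
t 17.42 eef [ 0.6064 -0.0671  0.1872] yawy 87.5 z [-0.003  0.001 -1.   ] g 0.037 f [ 1.1  0.  -1.6] 60.5
-0.069 -0.11 [[268.  74.]]
-0.069 0.11 [[542.  74.]]
0.069 -0.11 [[275. 232.]]
0.069 0.11 [[508. 232.]]
[[0,-0.7,-0.3,-1.8,0,0,np.float64(0.0)], [0,-0,-0,11,0,0,0], [0,-0,-0,11,0,0,0], [0,-0,-0,11,0,0,0], [0,-0,-0,11.5,0,0,0], [0,-0,-0,11,0,0,0], [0,-0,-0,11.5,0,0,np.float64(0.0)]]
end [ 0.6079 -0.0674  0.123 ] 87.53692167381396
```

View pics/w5.png

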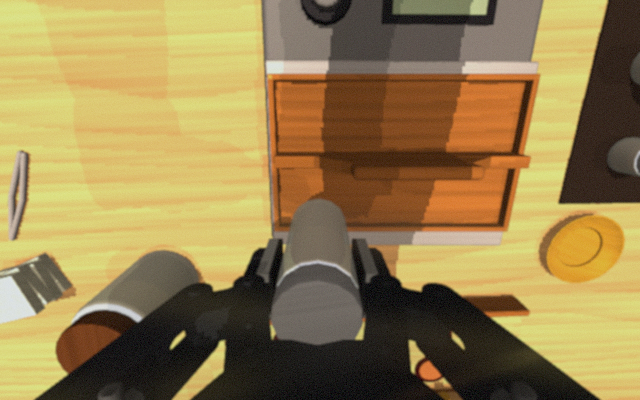

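The wrist view confirms the carrier: lip corners (269,76), (539,76), (275,232), (510,231) match my model within 2 px. The jar hangs upright over the rear bay's right end. Lower and release.

move_arm --pt "0 -1 0 10 0 0 0" --pt "0 0 0 12 0 0 0" --pt "0 0 0 12 0 0 0" --pt "0 0 0 12 0 0 0" --pt "0 0 0 10 0 0 0" --pt "0 0 0 6 0 0 0" --pt "0 0 0 3 0 0 0" --pt "0 0 0 0 0 0 0" --pt "0 0 0 0 0 0 0"

```text
clock: 18.22
eef_pos: [0.6088, -0.068, 0.1237]
tool_rot: [0.022, 1.0, -0.0, 0.0]
ft_force: [0.2, 0.0, -2.3]
grip_width: 0.0371
grasp_force: 60.5
```

move_arm --pt "0.6 0 0 0 0 0 0" --pt "0.6 0 0 0 0 0 0" --pt "0.6 0 0 0 0 0 0" --pt "0.6 0 0 0 0 0 0" --pt "0.6 0 0 -5 0 0 0" --pt "0.6 0 0 -15 0 0 0" --pt "0.6 0 0 -25 0 0 0" --pt "0.6 0 0 -30 0 0 0" --pt "0.6 0 0 -30 0 0 0"

```text
clock: 18.97
eef_pos: [0.608, -0.0681, 0.2295]
tool_rot: [0.022, 1.0, 0.0, -0.001]
ft_force: [-0.4, -0.0, -0.2]
grip_width: 0.0512
grasp_force: 0.0
```

Run:
```python
from h import *
st()
x,y=.499,.2695
plan([(x,y,.19,87.5),(x,y,.14,87.5),(x,y,.056,87.5,4)],g=.7)
```

```text
t 18.97 eef [ 0.608  -0.0681  0.2295] yawy 87.5 z [-0.001  0.    -1.   ] g 0.0512 f [-0.4 -0.  -0.2] 0.0
[[0.7,11.5,30,3.5,0,0,0], [0.7,11,30,3.5,0,0,0], [0.7,11.5,30.5,3.5,0,0,0], [0.7,11,30,3.5,0,0,0], [0.7,11.5,30.5,3.5,0,0,0], [0.7,11,30,3.5,0,0,0], [0.7,11.5,30.5,3.5,0,0,0], [0.7,11,30,3.5,0,0,0], [0.7,11.5,30.5,4,0,0,0], [0.7,11,30,3.5,0,0,0]]
[[0.7,11.3,30.4,4,0,0,np.float64(-0.0)], [0.7,0,-0,25,0,0,0], [0.7,0,-0,25,0,0,np.float64(-0.0)], [0.7,0,-0,21,0,0,0], [0.7,0,-0,21,0,0,0], [0.7,0,-0,21,0,0,0], [0.7,0,-0,21,0,0,np.float64(-0.0)]]
end [0.499  0.2695 0.056 ] 87.46299376917575
```

move_arm --pt "0.7 11.5 30 3.5 0 0 0" --pt "0.7 11 30 3.5 0 0 0" --pt "0.7 11.5 30.5 3.5 0 0 0" --pt "0.7 11 30 3.5 0 0 0" --pt "0.7 11.5 30.5 3.5 0 0 0" --pt "0.7 11 30 3.5 0 0 0" --pt "0.7 11.5 30.5 3.5 0 0 0" --pt "0.7 11 30 3.5 0 0 0" --pt "0.7 11.5 30.5 4 0 0 0" --pt "0.7 11 30 3.5 0 0 0"

```text
clock: 19.8
eef_pos: [0.5089, 0.2401, 0.1934]
tool_rot: [0.022, 1.0, 0.0, 0.0]
ft_force: [0.7, -0.2, -0.0]
grip_width: 0.0598
grasp_force: 0.0
```

move_arm --pt "0.7 11.5 30.5 4 0 0 0" --pt "0.7 0 0 25 0 0 0" --pt "0.7 0 0 25 0 0 0" --pt "0.7 0 0 21 0 0 0" --pt "0.7 0 0 21 0 0 0" --pt "0.7 0 0 21 0 0 0" --pt "0.7 0 0 19 0 0 0" --pt "0.7 0 0 0 0 0 0" --pt "0.7 0 0 0 0 0 0"

```text
clock: 20.55
eef_pos: [0.4987, 0.2692, 0.0564]
tool_rot: [0.022, 1.0, -0.001, -0.001]
ft_force: [-0.3, -0.1, 1.2]
grip_width: 0.0598
grasp_force: 0.0
```

move_arm --pt "0 0 0 0 0 0 0" --pt "0 0 0 0 0 0 0" --pt "0 0 0 0 0 0 0" --pt "0 0 0 0 0 0 0" --pt "0 0 0 0 0 0 0" --pt "0 0 0 0 0 0 0"

```text
clock: 21.05
eef_pos: [0.5008, 0.2705, 0.0589]
tool_rot: [0.022, 1.0, 0.001, 0.002]
ft_force: [0.0, -0.0, 6.7]
grip_width: 0.0368
grasp_force: 59.4
```

```bash
python3 -c "
from h import *
st();p=bot.get_obs()['eef_pos'];s=slot(.0345,0.0);print(s)
plan([(p[0],p[1],.22,87.5,8),(s[0],s[1],.22,87.5,10),(s[0],s[1],p[2]+.063,87.5,8)],g=0)"
```

```text
t 21.05 eef [0.5008 0.2705 0.0589] yawy 87.5 z [ 0.004  0.002 -1.   ] g 0.0368 f [ 0.  -0.   6.7] 59.4
[0.61096716 0.00249513]
[[0,0,0,-20,0,0,0], [0,0,0,-20,0,0,0], [0,0,0,-20,0,0,0], [0,0,0,-20,0,0,0], [0,0,0,-20.5,0,0,0], [0,0,0,-20,0,0,0], [0,0,0,-20.5,0,0,0], [0,0,0,-20.1,0,0,np.float64(-0.0)], [0,-12,-26.5,0,0,0,0], [0,-12,-26.5,0,0,0,0]]
[[0,-12,-26,0,0,0,0], [0,-12.5,-26.5,0,0,0,0], [0,-12,-26,0,0,0,0], [0,-12.5,-26.5,0,0,0,0], [0,-12,-26,0,0,0,0], [0,-12.5,-26.5,0,0,0,0], [0,-12,-26,0,0,0,0], [0,-12.4,-26.4,0,0,0,np.float64(-0.0)], [0,0,-0,12.5,0,0,0], [0,0,-0,12,0,0,0]]
[[0,0,-0,12.5,0,0,0], [0,0,-0,12,0,0,0], [0,0,-0,12.5,0,0,0], [0,0,-0,12,0,0,0], [0,0,-0,12.5,0,0,0], [0,0,-0,12.1,0,0,np.float64(-0.0)]]
end [0.611  0.0025 0.1219] 87.47208925959657
```

move_arm --pt "0 0 0 -10 0 0 0" --pt "0 0 0 -20 0 0 0" --pt "0 0 0 -25 0 0 0" --pt "0 0 0 -25 0 0 0" --pt "0 0 0 -25 0 0 0" --pt "0 0 0 -25 0 0 0" --pt "0 0 0 -20 0 0 0" --pt "0 0 0 -11 0 0 0" --pt "0 -12 -26.5 0 0 0 0" --pt "0 -12 -26.5 0 0 0 0"

```text
clock: 21.88
eef_pos: [0.5208, 0.2161, 0.2193]
tool_rot: [0.02, 1.0, 0.0, 0.001]
ft_force: [0.4, 0.6, -1.9]
grip_width: 0.0369
grasp_force: 60.1
```

move_arm --pt "0 -12 -26 0 0 0 0" --pt "0 -12.5 -26.5 0 0 0 0" --pt "0 -12 -26 0 0 0 0" --pt "0 -12.5 -26.5 0 0 0 0" --pt "0 -12 -26 0 0 0 0" --pt "0 -12.5 -26.5 0 0 0 0" --pt "0 -12 -26 0 0 0 0" --pt "0 -12.5 -26.5 0 0 0 0" --pt "0 0 0 10 0 0 0" --pt "0 0 0 10 0 0 0"

```text
clock: 22.72
eef_pos: [0.6098, -0.0004, 0.1978]
tool_rot: [0.024, 1.0, 0.0, 0.0]
ft_force: [-0.1, 0.1, -2.5]
grip_width: 0.0366
grasp_force: 60.6
```

move_arm --pt "0 0 0 0 0 0 0" --pt "0 0 0 0 0 0 0"

```text
clock: 22.88
eef_pos: [0.608, 0.0023, 0.1965]
tool_rot: [0.022, 1.0, 0.0, -0.002]
ft_force: [-0.3, 0.3, -2.1]
grip_width: 0.0367
grasp_force: 60.6
```

move_arm --pt "0 -1 0 10 0 0 0" --pt "0 0 0 14 0 0 0" --pt "0 0 0 14 0 0 0" --pt "0 0 0 14 0 0 0" --pt "0 0 0 11 0 0 0" --pt "0 0 0 7 0 0 0" --pt "0 0 0 4 0 0 0" --pt "0 0 0 0 0 0 0" --pt "0 0 0 0 0 0 0"

```text
clock: 23.63
eef_pos: [0.6108, 0.0016, 0.1242]
tool_rot: [0.022, 1.0, -0.0, 0.0]
ft_force: [0.6, -0.1, -1.4]
grip_width: 0.0366
grasp_force: 60.6
```

move_arm --pt "0.6 0 0 0 0 0 0" --pt "0.6 0 0 0 0 0 0" --pt "0.6 0 0 0 0 0 0" --pt "0.6 0 0 0 0 0 0" --pt "0.6 0 0 -5 0 0 0" --pt "0.6 0 0 -15 0 0 0" --pt "0.6 0 0 -25 0 0 0" --pt "0.6 0 0 -30 0 0 0" --pt "0.6 0 0 -30 0 0 0"

```text
clock: 24.38
eef_pos: [0.6101, 0.0014, 0.23]
tool_rot: [0.022, 1.0, -0.0, -0.001]
ft_force: [0.4, -0.7, 0.5]
grip_width: 0.0514
grasp_force: 0.0
```

Run:
```python
from h import *
st()
x,y=.4145,.280
plan([(x,y,.19,87.5),(x,y,.14,87.5),(x,y,.057,87.5,4)],g=.7)
```

```text
t 24.38 eef [0.6101 0.0014 0.23  ] yawy 87.5 z [-0.001 -0.    -1.   ] g 0.0514 f [ 0.4 -0.7  0.5] 0.0
[[0.7,19,24.5,3.5,0,0,0], [0.7,19,24.5,3.5,0,0,0], [0.7,19,24.5,3.5,0,0,0], [0.7,19,24.5,3.5,0,0,0], [0.7,19,24.5,3.5,0,0,0], [0.7,19,24.5,3.5,0,0,0], [0.7,18.5,24.5,4,0,0,0], [0.7,19,24.5,3.5,0,0,0], [0.7,18.5,24.5,4,0,0,0], [0.7,19,24.5,3.5,0,0,0]]
[[0.7,18.7,24.7,4,0,0,np.float64(-0.0)], [0.7,0,0,25,0,0,0], [0.7,0,0,25,0,0,np.float64(-0.0)], [0.7,0,0,20.5,0,0,0], [0.7,0,0,21,0,0,0], [0.7,0,0,20.5,0,0,0], [0.7,0,0,21,0,0,np.float64(-0.0)]]
end [0.4145 0.28   0.057 ] 87.45914589092239
```

move_arm --pt "0.7 19 24.5 3.5 0 0 0" --pt "0.7 19 24.5 3.5 0 0 0" --pt "0.7 19 24.5 3.5 0 0 0" --pt "0.7 19 24.5 3.5 0 0 0" --pt "0.7 19 24.5 3.5 0 0 0" --pt "0.7 19 24.5 3.5 0 0 0" --pt "0.7 18.5 24.5 4 0 0 0" --pt "0.7 19 24.5 3.5 0 0 0" --pt "0.7 18.5 24.5 4 0 0 0" --pt "0.7 19 24.5 3.5 0 0 0"

```text
clock: 25.22
eef_pos: [0.4318, 0.2556, 0.1934]
tool_rot: [0.022, 1.0, 0.0, 0.001]
ft_force: [0.0, 0.2, 0.3]
grip_width: 0.0599
grasp_force: 0.0
```

move_arm --pt "0.7 18.5 24.5 4 0 0 0" --pt "0.7 0 0 25 0 0 0" --pt "0.7 0 0 25 0 0 0" --pt "0.7 0 0 20.5 0 0 0" --pt "0.7 0 0 21 0 0 0" --pt "0.7 0 0 20.5 0 0 0" --pt "0.7 0 0 19 0 0 0" --pt "0.7 0 0 0 0 0 0" --pt "0.7 0 0 0 0 0 0"

```text
clock: 25.97
eef_pos: [0.4146, 0.2795, 0.0576]
tool_rot: [0.022, 1.0, -0.001, -0.001]
ft_force: [-0.0, 0.7, 0.6]
grip_width: 0.0599
grasp_force: 0.0
```

move_arm --pt "0 0 0 0 0 0 0" --pt "0 0 0 0 0 0 0" --pt "0 0 0 0 0 0 0" --pt "0 0 0 0 0 0 0" --pt "0 0 0 0 0 0 0" --pt "0 0 0 0 0 0 0"

```text
clock: 26.47
eef_pos: [0.4165, 0.2808, 0.0597]
tool_rot: [0.022, 1.0, 0.001, 0.002]
ft_force: [0.1, 0.7, 7.0]
grip_width: 0.0369
grasp_force: 59.3
```

```bash
python3 -c "
from h import *
st();p=bot.get_obs()['eef_pos'];s=slot(.0345,0.068);print(s)
plan([(p[0],p[1],.22,87.5,8),(s[0],s[1],.22,87.5,10)],g=0)"
```

```text
t 26.47 eef [0.4165 0.2808 0.0597] yawy 87.5 z [ 0.003  0.002 -1.   ] g 0.0369 f [0.1 0.7 7. ] 59.3
[0.61393328 0.07043041]
[[0,0,0,-20,0,0,0], [0,0,0,-20,0,0,0], [0,0,0,-20,0,0,0], [0,0,0,-20,0,0,0], [0,0,0,-20,0,0,0], [0,0,0,-20,0,0,0], [0,0,0,-20,0,0,0], [0,0,0,-20.3,0,0,np.float64(-0.0)], [0,-20.5,-20,-0,0,0,0], [0,-20.5,-20,-0,0,0,0]]
[[0,-20.5,-20,-0,0,0,0], [0,-20.5,-20,-0,0,0,0], [0,-21,-20,-0,0,0,0], [0,-20.5,-20.5,-0,0,0,0], [0,-21,-20,-0,0,0,0], [0,-20.5,-20.5,-0,0,0,0], [0,-21,-20,-0,0,0,0], [0,-20.5,-20.5,-0,0,0,np.float64(-0.0)]]
end [0.6139 0.0704 0.22  ] 87.47105431903148
```

move_arm --pt "0 0 0 -10 0 0 0" --pt "0 0 0 -20 0 0 0" --pt "0 0 0 -25 0 0 0" --pt "0 0 0 -25 0 0 0" --pt "0 0 0 -25 0 0 0" --pt "0 0 0 -25 0 0 0" --pt "0 0 0 -20 0 0 0" --pt "0 0 0 -10 0 0 0" --pt "0 -20.5 -20 0 0 0 0" --pt "0 -20.5 -20 0 0 0 0"

```text
clock: 27.3
eef_pos: [0.4542, 0.2385, 0.2188]
tool_rot: [0.02, 1.0, 0.0, 0.001]
ft_force: [0.1, 0.3, -1.9]
grip_width: 0.037
grasp_force: 60.1
```

move_arm --pt "0 -20.5 -20 0 0 0 0" --pt "0 -20.5 -20 0 0 0 0" --pt "0 -21 -20 0 0 0 0" --pt "0 -20.5 -20.5 0 0 0 0" --pt "0 -21 -20 0 0 0 0" --pt "0 -20.5 -20.5 0 0 0 0" --pt "0 -21 -20 0 0 0 0" --pt "0 -20.5 -20.5 0 0 0 0" --pt "0 0 0 10 0 0 0" --pt "0 0 0 10 0 0 0"

```text
clock: 28.13
eef_pos: [0.6131, 0.0678, 0.1967]
tool_rot: [0.024, 1.0, 0.0, -0.0]
ft_force: [-0.8, 0.1, -2.1]
grip_width: 0.0369
grasp_force: 60.4
```

move_arm --pt "0 0 0 0 0 0 0" --pt "0 0 0 0 0 0 0" --pt "0 0 0 0 0 0 0"

```text
clock: 28.38
eef_pos: [0.6117, 0.0703, 0.1977]
tool_rot: [0.021, 1.0, -0.0, -0.001]
ft_force: [-0.8, -0.2, -2.3]
grip_width: 0.0366
grasp_force: 60.4
```

Run:
```python
from h import *
st();im=bot.camera('wrist');cv2.imwrite('pics/w6.png',im)
```

```text
t 28.38 eef [0.6117 0.0703 0.1977] yawy 87.5 z [-0.001 -0.    -1.   ] g 0.0366 f [-0.8 -0.2 -2.3] 60.4
```

View pics/w6.png

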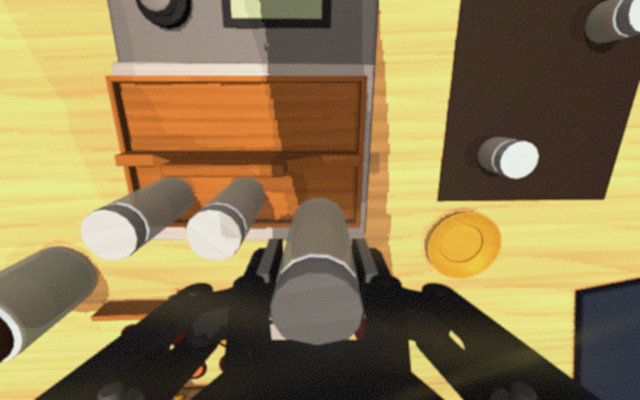

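Two tall jars stand upright in the back bay (lids at (115,230) and (220,230)), and the third hangs over its slot. Lower and release.

move_arm --pt "0 -1 0 10 0 0 0" --pt "0 0 0 14 0 0 0" --pt "0 0 0 14 0 0 0" --pt "0 0 0 14 0 0 0" --pt "0 0 0 11 0 0 0" --pt "0 0 0 7 0 0 0" --pt "0 0 0 4 0 0 0" --pt "0 0 0 0 0 0 0" --pt "0 0 0 0 0 0 0"

```text
clock: 29.18
eef_pos: [0.6138, 0.0694, 0.1242]
tool_rot: [0.022, 1.0, 0.0, 0.0]
ft_force: [-0.6, 0.0, -1.4]
grip_width: 0.037
grasp_force: 60.4
```

move_arm --pt "0.6 0 0 0 0 0 0" --pt "0.6 0 0 0 0 0 0" --pt "0.6 0 0 0 0 0 0" --pt "0.6 0 0 0 0 0 0" --pt "0.6 0 0 -5 0 0 0" --pt "0.6 0 0 -15 0 0 0" --pt "0.6 0 0 -25 0 0 0" --pt "0.6 0 0 -30 0 0 0" --pt "0.6 0 0 -30 0 0 0"

```text
clock: 29.93
eef_pos: [0.6131, 0.0693, 0.23]
tool_rot: [0.022, 1.0, -0.0, -0.001]
ft_force: [1.2, -0.3, 0.6]
grip_width: 0.0515
grasp_force: 0.0
```

Run:
```python
from h import *
st()
plan([(.54,.28,.23,87.5)],g=.7)
```

```text
t 29.93 eef [0.6131 0.0693 0.23  ] yawy 87.5 z [-0.001 -0.    -1.   ] g 0.0515 f [ 1.2 -0.3  0.6] 0.0
[[0.7,12,29.5,-0,0,0,0], [0.7,11.5,29.5,-0,0,0,0], [0.7,12,29.5,-0,0,0,0], [0.7,11.5,29.5,-0,0,0,0], [0.7,12,30,-0,0,0,0], [0.7,11.5,29.5,-0,0,0,0], [0.7,11.8,29.8,-0,0,0,np.float64(-0.0)]]
end [0.54 0.28 0.23] 87.46434111404074
```

move_arm --pt "0.7 12 29.5 0 0 0 0" --pt "0.7 11.5 29.5 0 0 0 0" --pt "0.7 12 29.5 0 0 0 0" --pt "0.7 11.5 29.5 0 0 0 0" --pt "0.7 12 30 0 0 0 0" --pt "0.7 11.5 29.5 0 0 0 0" --pt "0.7 12 30 0 0 0 0" --pt "0.7 0 0 0 0 0 0" --pt "0.7 0 0 0 0 0 0"

```text
clock: 30.68
eef_pos: [0.5396, 0.2821, 0.2293]
tool_rot: [0.02, 1.0, 0.0, 0.0]
ft_force: [0.0, 0.1, 0.9]
grip_width: 0.0596
grasp_force: 0.0
```

Run:
```python
from h import *
st();c=bot.calibration('wrist');im=bot.camera('wrist');cv2.imwrite('pics/w7.png',im)
for q in('short1_mid',):print(q,[(round(d['conf'],2),d['rect']) for d in bot.outline_of(q,'wrist')])
for n,P in dict(S1=(.589,.268,.044),S2=(.510,.348,.044),S3=(.418,.356,.044)).items():print(n,pix(c,P).round(0))
```

```text
t 30.68 eef [0.5396 0.2821 0.2293] yawy 87.7 z [ 0.001  0.    -1.   ] g 0.0596 f [0.  0.1 0.9] 0.0
short1_mid [(0.85, [367.2, 90.6, 44.6, 37.0])]
S1 [[307. 218.]]
S2 [[376. 149.]]
S3 [[386.  56.]]
```

View pics/w7.png

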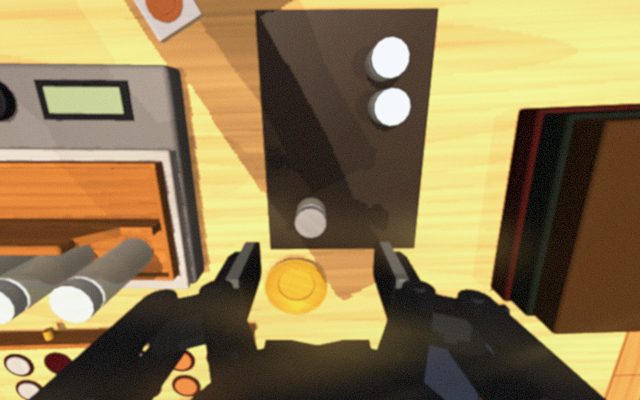

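Short jar 2 was knocked aside: lids are now at (390,107) and (390,58), with short 1 unchanged at (310,219). The mat holds no tall jars.

Run:
```python
from h import *
c=bot.calibration('wrist')
S=w(c,[(310,219),(390,107),(390,58)],.044);print(S.round(4))
x,y=S[0,:2];y+=.001
plan([(x,y,.11,87.5),(x,y,.024,87.5,4)],g=.7)
s=slot(-.036,-.07);print(s)
plan([(x,y,.2,87.5,6),(*s,.2,87.5)],g=0,start=(x,y,.026,87.5))
```

```text
[[0.5906 0.2687 0.044 ]
 [0.4679 0.3595 0.044 ]
 [0.4207 0.358  0.044 ]]
[[0.7,-12.5,-2,30,0,0,0], [0.7,-12.5,-2,29.5,0,0,0], [0.7,-13,-2,30,0,0,0], [0.7,-12.6,-2.1,29.7,0,0,np.float64(-0.0)], [0.7,0,0,21.5,0,0,0], [0.7,0,0,21.5,0,0,0], [0.7,0,0,21.5,0,0,0], [0.7,0,0,21.5,0,0,np.float64(-0.0)]]
end [0.5907 0.2697 0.024 ] 87.4681158057604
[ 0.53748091 -0.06436308]
[[0,0,0,-29,0,0,0], [0,0,0,-29,0,0,0], [0,0,0,-29,0,0,0], [0,0,0,-29,0,0,0], [0,0,0,-29,0,0,0], [0,0,0,-29,0,0,-0], [0,3.5,-30.5,0,0,0,0], [0,3.5,-30.5,0,0,0,0], [0,3.5,-30.5,0,0,0,0], [0,3.5,-30.5,0,0,0,0]]
[[0,3.5,-30.5,0,0,0,0], [0,3.5,-30.5,0,0,0,0], [0,3.5,-30.5,0,0,0,0], [0,3.5,-30.5,0,0,0,0], [0,3.5,-30.5,0,0,0,0], [0,3.5,-31,0,0,0,0], [0,3.5,-30.5,0,0,0,-0]]
end [ 0.5375 -0.0643  0.2   ] 87.5
```

move_arm --pt "0.7 -12.5 -2 30 0 0 0" --pt "0.7 -12.5 -2 29.5 0 0 0" --pt "0.7 -13 -2 30 0 0 0" --pt "0.7 -12.5 -2 29.5 0 0 0" --pt "0.7 0 0 21.5 0 0 0" --pt "0.7 0 0 21.5 0 0 0" --pt "0.7 0 0 21.5 0 0 0" --pt "0.7 0 0 19.5 0 0 0" --pt "0.7 0 0 0 0 0 0" --pt "0.7 0 0 0 0 0 0"

```text
clock: 31.62
eef_pos: [0.59, 0.2681, 0.0248]
tool_rot: [0.023, 1.0, -0.001, -0.001]
ft_force: [0.2, 0.0, 0.6]
grip_width: 0.0595
grasp_force: 0.0
```

move_arm --pt "0 0 0 0 0 0 0" --pt "0 0 0 0 0 0 0" --pt "0 0 0 0 0 0 0" --pt "0 0 0 0 0 0 0" --pt "0 0 0 0 0 0 0" --pt "0 0 0 0 0 0 0"

```text
clock: 32.12
eef_pos: [0.5922, 0.2705, 0.0283]
tool_rot: [0.022, 1.0, 0.001, 0.002]
ft_force: [1.3, -2.1, 6.4]
grip_width: 0.0367
grasp_force: 60.4
```

move_arm --pt "0 0 0 -15 0 0 0" --pt "0 0 0 -29 0 0 0" --pt "0 0 0 -33 0 0 0" --pt "0 0 0 -33 0 0 0" --pt "0 0 0 -33 0 0 0" --pt "0 0 0 -29 0 0 0" --pt "0 3.5 -15 -10 0 0 0" --pt "0 3.5 -30.5 0 0 0 0" --pt "0 3.5 -30.5 0 0 0 0" --pt "0 3.5 -30.5 0 0 0 0"

```text
clock: 32.95
eef_pos: [0.5704, 0.1627, 0.207]
tool_rot: [0.022, 1.0, -0.0, -0.001]
ft_force: [-0.1, -0.9, -1.5]
grip_width: 0.0365
grasp_force: 60.3
```

move_arm --pt "0 3.5 -30.5 0 0 0 0" --pt "0 3.5 -30.5 0 0 0 0" --pt "0 3.5 -30.5 0 0 0 0" --pt "0 3.5 -30.5 0 0 0 0" --pt "0 3.5 -30.5 0 0 0 0" --pt "0 3.5 -30.5 0 0 0 0" --pt "0 3.5 -30.5 0 0 0 0" --pt "0 0 -15 0 0 0 0" --pt "0 0 0 0 0 0 0" --pt "0 0 0 0 0 0 0"

```text
clock: 33.78
eef_pos: [0.5359, -0.064, 0.207]
tool_rot: [0.023, 1.0, 0.0, -0.001]
ft_force: [-0.1, -0.5, -1.9]
grip_width: 0.0364
grasp_force: 60.3
```

```bash
python3 -c "
from h import *
st();print(tool([*slot(-.036,-.07),.088]))"
```

```text
t 33.78 eef [ 0.5359 -0.064   0.207 ] yawy 87.3 z [-0.002  0.001 -1.   ] g 0.0364 f [-0.1 -0.5 -1.9] 60.3
[ -1.8  -0.4 119. ]
```

move_arm --pt "0 -1 0 15 0 0 0" --pt "0 0 0 20 0 0 0" --pt "0 0 0 20 0 0 0" --pt "0 0 0 20 0 0 0" --pt "0 0 0 16 0 0 0" --pt "0 0 0 12 0 0 0" --pt "0 0 0 8 0 0 0" --pt "0 0 0 4 0 0 0" --pt "0 0 0 0 0 0 0" --pt "0 0 0 0 0 0 0"

```text
clock: 34.62
eef_pos: [0.5384, -0.0625, 0.0932]
tool_rot: [0.022, 1.0, 0.0, 0.0]
ft_force: [-0.5, 1.2, -0.9]
grip_width: 0.0364
grasp_force: 60.3
```

move_arm --pt "0.6 0 0 0 0 0 0" --pt "0.6 0 0 0 0 0 0" --pt "0.6 0 0 0 0 0 0" --pt "0.6 0 0 0 0 0 0" --pt "0.6 0 0 -5 0 0 0" --pt "0.6 0 0 -15 0 0 0" --pt "0.6 0 0 -25 0 0 0" --pt "0.6 0 0 -30 0 0 0" --pt "0.6 0 0 -30 0 0 0" --pt "0.6 0 0 -15 0 0 0"

```text
clock: 35.45
eef_pos: [0.5397, -0.0632, 0.2174]
tool_rot: [0.022, 1.0, -0.0, 0.003]
ft_force: [1.4, 0.7, 0.7]
grip_width: 0.0511
grasp_force: 0.0
```

Run:
```python
from h import *
st()
x,y=.4682,.3605
plan([(x,y,.19,87.5),(x,y,.11,87.5),(x,y,.026,87.5,4)],g=.7)
s=slot(-.036,0);print(s)
plan([(*s,.2,87.5)],g=0,start=(x,y,.2,87.5))
```

```text
t 35.45 eef [ 0.5397 -0.0632  0.2174] yawy 87.5 z [ 0.006 -0.001 -1.   ] g 0.0511 f [1.4 0.7 0.7] 0.0
[[0.7,6.5,30,2,0,0,0], [0.7,6.5,30,2,0,0,0], [0.7,6.5,30,2,0,0,0], [0.7,6.5,30,2,0,0,0], [0.7,6.5,30,2,0,0,0], [0.7,6.5,30,2,0,0,0], [0.7,6.5,30,2,0,0,0], [0.7,6.5,30,2,0,0,0], [0.7,6.5,30,2,0,0,0], [0.7,6.5,30,2,0,0,0]]
[[0.7,6.5,30,2,0,0,0], [0.7,6,30,2,0,0,0], [0.7,6.5,30,1.5,0,0,0], [0.7,6.2,30.1,1.9,0,0,np.float64(-0.0)], [0.7,0,0,26.5,0,0,0], [0.7,0,0,26.5,0,0,0], [0.7,0,0,27,0,0,np.float64(-0.0)], [0.7,0,0,21,0,0,0], [0.7,0,0,21,0,0,0], [0.7,0,0,21,0,0,0]]
[[0.7,0,0,21,0,0,np.float64(-0.0)]]
end [0.4682 0.3605 0.026 ] 87.45378815611015
[0.54053426 0.0055703 ]
[[0,-8,-32,0,0,0,0], [0,-8,-32,0,0,0,0], [0,-8,-32,0,0,0,0], [0,-8,-32,0,0,0,0], [0,-8,-32,0,0,0,0], [0,-8,-32,0,0,0,0], [0,-8,-32,0,0,0,0], [0,-8,-32,0,0,0,0], [0,-8,-32,0,0,0,0], [0,-8,-31.5,0,0,0,0]]
[[0,-7.7,-31.9,0,0,0,-0]]
end [0.5405 0.0056 0.2   ] 87.5
```

move_arm --pt "0.7 6.5 30 2 0 0 0" --pt "0.7 6.5 30 2 0 0 0" --pt "0.7 6.5 30 2 0 0 0" --pt "0.7 6.5 30 2 0 0 0" --pt "0.7 6.5 30 2 0 0 0" --pt "0.7 6.5 30 2 0 0 0" --pt "0.7 6.5 30 2 0 0 0" --pt "0.7 6.5 30 2 0 0 0" --pt "0.7 6.5 30 2 0 0 0" --pt "0.7 6.5 30 2 0 0 0"

```text
clock: 36.28
eef_pos: [0.4861, 0.2411, 0.1934]
tool_rot: [0.022, 1.0, 0.0, 0.0]
ft_force: [1.5, -0.4, -0.4]
grip_width: 0.0601
grasp_force: 0.0
```

move_arm --pt "0.7 6.5 30 2 0 0 0" --pt "0.7 6 30 2 0 0 0" --pt "0.7 6.5 30 2 0 0 0" --pt "0.7 6 30 2 0 0 0" --pt "0.7 0 0 26.5 0 0 0" --pt "0.7 0 0 26.5 0 0 0" --pt "0.7 0 0 27 0 0 0" --pt "0.7 0 0 0 0 0 0" --pt "0.7 0 0 0 0 0 0"

```text
clock: 37.03
eef_pos: [0.4657, 0.3598, 0.1039]
tool_rot: [0.022, 1.0, -0.001, -0.002]
ft_force: [0.9, 1.3, 0.4]
grip_width: 0.0599
grasp_force: 0.0
```

Run:
```python
from h import *
st();print(tool([.4682,.3605,.026]))
bot.camera('scene');c=bot.calibration('scene')
for d in bot.outline_of('short1_mid','scene'):
    l=d['rect'];print(d['conf'],w(c,[(l[0]+l[2]/2,l[1]+l[3]/2)],.022).round(3))
```

```text
t 37.03 eef [0.4657 0.3598 0.1039] yawy 87.5 z [-0.003 -0.002 -1.   ] g 0.0599 f [0.9 1.3 0.4] 0.0
[-2.7  1.  77.8]
0.53 [[0.465 0.371 0.022]]
```

move_arm --pt "0.9 -2 1 20 0 0 0" --pt "0.9 0 0 20 0 0 0" --pt "0.9 0 0 20 0 0 0" --pt "0.9 0 0 17.5 0 0 0" --pt "0.9 0 0 0 0 0 0" --pt "0.9 0 0 0 0 0 0"

```text
clock: 37.63
eef_pos: [0.4695, 0.3617, 0.0286]
tool_rot: [0.022, 1.0, 0.0, 0.0]
ft_force: [0.1, -0.1, -0.2]
grip_width: 0.0768
grasp_force: 0.0
```

move_arm --pt "0 0 0 0 0 0 0" --pt "0 0 0 0 0 0 0" --pt "0 0 0 0 0 0 0" --pt "0 0 0 0 0 0 0" --pt "0 0 0 0 0 0 0" --pt "0 0 0 0 0 0 0" --pt "0 0 0 0 0 0 0"

```text
clock: 38.22
eef_pos: [0.4702, 0.3625, 0.0295]
tool_rot: [0.022, 1.0, 0.001, 0.002]
ft_force: [0.7, -0.9, 6.4]
grip_width: 0.0368
grasp_force: 60.1
```

move_arm --pt "0 0 0 -15 0 0 0" --pt "0 0 0 -29 0 0 0" --pt "0 0 0 -33 0 0 0" --pt "0 0 0 -33 0 0 0" --pt "0 0 0 -33 0 0 0" --pt "0 0 0 -29 0 0 0" --pt "0 -8 -15 -10 0 0 0" --pt "0 -8 -32 0 0 0 0" --pt "0 -8 -32 0 0 0 0" --pt "0 -8 -32 0 0 0 0"

```text
clock: 39.05
eef_pos: [0.4958, 0.2484, 0.2099]
tool_rot: [0.021, 1.0, 0.0, 0.0]
ft_force: [0.3, -0.7, -2.3]
grip_width: 0.0366
grasp_force: 60.3
```

move_arm --pt "0 -8 -32 0 0 0 0" --pt "0 -8 -32 0 0 0 0" --pt "0 -8 -32 0 0 0 0" --pt "0 -8 -32 0 0 0 0" --pt "0 -8 -32 0 0 0 0" --pt "0 -8 -32 0 0 0 0" --pt "0 0 -32 0 0 0 0" --pt "0 0 -16 0 0 0 0" --pt "0 0 0 0 0 0 0" --pt "0 0 0 0 0 0 0"

```text
clock: 39.88
eef_pos: [0.533, 0.0066, 0.2094]
tool_rot: [0.023, 1.0, 0.0, -0.0]
ft_force: [-0.1, 0.9, -1.8]
grip_width: 0.0367
grasp_force: 60.4
```

```bash
python3 -c "
from h import *
st();print(tool([*slot(-.036,0.0),.092]));cv2.imwrite('pics/w8.png',bot.camera('wrist'))"
```

```text
t 39.88 eef [0.533  0.0066 0.2094] yawy 87.3 z [-0.     0.001 -1.   ] g 0.0367 f [-0.1  0.9 -1.8] 60.4
[ -7.6  -0.7 117.4]
```

View pics/w8.png

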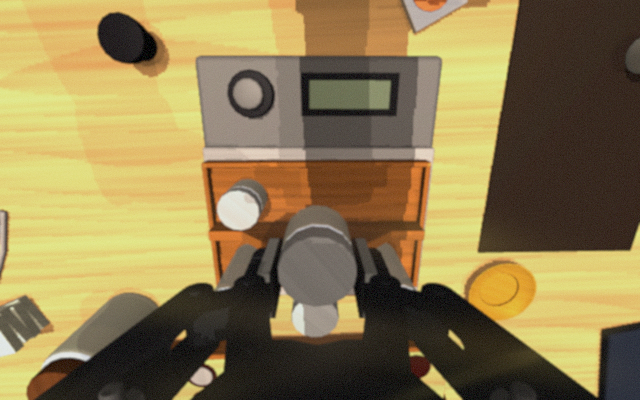

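The first short jar stands upright in the front bay (lid at (241,208)), the carrier sits square and tare is up. The second jar is in hand over the middle, so lower it.

move_arm --pt "0 -6 0 15 0 0 0" --pt "0 0 0 20 0 0 0" --pt "0 0 0 20 0 0 0" --pt "0 0 0 20 0 0 0" --pt "0 0 0 16 0 0 0" --pt "0 0 0 12 0 0 0" --pt "0 0 0 8 0 0 0" --pt "0 0 0 5 0 0 0" --pt "0 0 0 0 0 0 0" --pt "0 0 0 0 0 0 0"

```text
clock: 40.77
eef_pos: [0.5396, 0.0076, 0.0937]
tool_rot: [0.022, 1.0, 0.0, 0.0]
ft_force: [0.3, -0.1, -1.2]
grip_width: 0.0361
grasp_force: 60.4
```

move_arm --pt "0.6 0 0 0 0 0 0" --pt "0.6 0 0 0 0 0 0" --pt "0.6 0 0 0 0 0 0" --pt "0.6 0 0 0 0 0 0" --pt "0.6 0 0 -5 0 0 0" --pt "0.6 0 0 -15 0 0 0" --pt "0.6 0 0 -25 0 0 0" --pt "0.6 0 0 -30 0 0 0" --pt "0.6 0 0 -30 0 0 0" --pt "0.6 0 0 -15 0 0 0"

```text
clock: 41.6
eef_pos: [0.5408, 0.007, 0.2179]
tool_rot: [0.022, 1.0, 0.0, 0.003]
ft_force: [0.5, 0.2, -0.1]
grip_width: 0.0509
grasp_force: 0.0
```

Run:
```python
from h import *
st()
x,y=.420,.3595
plan([(x,y,.19,87.5),(x,y,.11,87.5)],g=.9)
s=slot(-.036,.068);print(s)
plan([(*s,.2,87.5)],g=0,start=(x,y,.2,87.5))
```

```text
t 41.6 eef [0.5408 0.007  0.2179] yawy 87.5 z [ 0.006  0.    -1.   ] g 0.0509 f [ 0.5  0.2 -0.1] 0.0
[[0.9,11.5,29,2.5,0,0,0], [0.9,11.5,29,2.5,0,0,0], [0.9,11.5,29,2.5,0,0,0], [0.9,11.5,29,2.5,0,0,0], [0.9,11.5,29,2,0,0,0], [0.9,11.5,29,2.5,0,0,0], [0.9,11,29,2,0,0,0], [0.9,11.5,29,2.5,0,0,0], [0.9,11,28.5,2,0,0,0], [0.9,11.5,29,2.5,0,0,0]]
[[0.9,11,28.5,2,0,0,0], [0.9,11.4,28.8,2.4,0,0,np.float64(-0.0)], [0.9,-0,0,26.5,0,0,0], [0.9,-0,0,26.5,0,0,0], [0.9,-0,0,27,0,0,np.float64(-0.0)]]
end [0.42   0.3595 0.11  ] 87.45225597913212
[0.54350038 0.07350558]
[[0,-13.5,-28,0,0,0,0], [0,-13.5,-28,0,0,0,0], [0,-13.5,-28,0,0,0,0], [0,-13.5,-28,0,0,0,0], [0,-13.5,-28,0,0,0,0], [0,-13.5,-28,0,0,0,0], [0,-13.5,-28,0,0,0,0], [0,-14,-28,0,0,0,0], [0,-13.5,-28,0,0,0,0], [0,-13.9,-28.3,0,0,0,-0]]
end [0.5435 0.0735 0.2   ] 87.5
```

move_arm --pt "0.9 11.5 29 2.5 0 0 0" --pt "0.9 11.5 29 2.5 0 0 0" --pt "0.9 11.5 29 2.5 0 0 0" --pt "0.9 11.5 29 2.5 0 0 0" --pt "0.9 11.5 29 2 0 0 0" --pt "0.9 11.5 29 2.5 0 0 0" --pt "0.9 11 29 2 0 0 0" --pt "0.9 11.5 29 2.5 0 0 0" --pt "0.9 11 28.5 2 0 0 0" --pt "0.9 11.5 29 2.5 0 0 0"

```text
clock: 42.43
eef_pos: [0.4377, 0.3027, 0.1905]
tool_rot: [0.022, 1.0, 0.0, 0.0]
ft_force: [0.2, 0.2, 1.1]
grip_width: 0.0767
grasp_force: 0.0
```

move_arm --pt "0.9 10 28.5 2 0 0 0" --pt "0.9 10 29 2.5 0 0 0" --pt "0.9 0 0 26.5 0 0 0" --pt "0.9 0 0 26.5 0 0 0" --pt "0.9 0 0 27 0 0 0" --pt "0.9 0 0 0 0 0 0" --pt "0.9 0 0 0 0 0 0" --pt "0.9 0 0 0 0 0 0"

```text
clock: 43.1
eef_pos: [0.4215, 0.3601, 0.1069]
tool_rot: [0.022, 1.0, 0.001, 0.001]
ft_force: [0.4, -0.1, 1.5]
grip_width: 0.0768
grasp_force: 0.0
```

Run:
```python
from h import *
st();print(tool([.42,.3595,.028]))
c=bot.calibration('wrist');im=bot.camera('wrist');d=bot.outline_of('short1_mid','wrist');print([(x['conf'],x['rect']) for x in d],pix(c,[.4205,.359,.044]))
```

```text
t 43.1 eef [0.4215 0.3601 0.1069] yawy 87.4 z [ 0.001  0.001 -1.   ] g 0.0768 f [ 0.4 -0.1  1.5] 0.0
[ 1.6 -0.8 78.9]
[] [[316.30414577 215.28212626]]
```

Run:
```python
from h import *
c=bot.calibration('wrist');im=bot.camera('wrist');g=cv2.cvtColor(im,6)
h=cv2.cvtColor(im,cv2.COLOR_BGR2HSV)
m=((h[...,1]<40)&(h[...,2]>90)).astype(np.uint8);m[:,:240]=0;m[:,400:]=0
n,l,s,ce=cv2.connectedComponentsWithStats(cv2.morphologyEx(m,2,np.ones((3,3))))
for i in range(1,n):
    if s[i,4]>150:print(s[i],ce[i].round(1),w(c,ce[i],.044).round(4))
print(cv2.resize(g[180:260:8,260:380:8],None,fx=1,fy=1))
```

```text
[ 291  184   51   54 2139] [316.  210.2] [[0.4176 0.3594 0.044 ]]
[[ 26  33  18  28  39  42 120 121 119  69  58  65  67  58  63]
 [ 21  34  29  29  25 134 113 130 123 114  58  66  59  64  58]
 [ 30  34  28  29  43 123 199 239 230 224  68  57  60  67  66]
 [ 39  28  37  28 100 127 126 222 223 226 111  67  70  68  72]
 [ 39  35  44  43 122 131 129 130 216 218 203  63  78  85  79]
 [ 42  47  49  53 106 125 126 129 126 212 160  61  69  76  74]
 [ 45  43  49  48  49 128 124 127 125 130  60  70  67  71  69]
 [ 41  40  40  47  46  52 103 131  88  55  56  67  61  66  68]
 [ 40  44  45  41  40  50  56  51  50  52  59  59  61  61  64]
 [ 39  35  45  45  44  48  45  41  44  43  47  42  50  48  53]]
```

move_arm --pt "0.9 1 0 20 0 0 0" --pt "0.9 0 0 20 0 0 0" --pt "0.9 0 0 20 0 0 0" --pt "0.9 0 0 18 0 0 0" --pt "0.9 0 0 0 0 0 0" --pt "0.9 0 0 0 0 0 0"

```text
clock: 43.75
eef_pos: [0.4197, 0.3595, 0.0277]
tool_rot: [0.022, 1.0, -0.0, -0.0]
ft_force: [0.1, -0.2, 0.2]
grip_width: 0.0766
grasp_force: 0.0
```

move_arm --pt "0 0 0 0 0 0 0" --pt "0 0 0 0 0 0 0" --pt "0 0 0 0 0 0 0" --pt "0 0 0 0 0 0 0" --pt "0 0 0 0 0 0 0" --pt "0 0 0 0 0 0 0" --pt "0 0 0 0 0 0 0"

```text
clock: 44.33
eef_pos: [0.4209, 0.3606, 0.0292]
tool_rot: [0.022, 1.0, 0.001, 0.001]
ft_force: [0.6, 0.3, 6.6]
grip_width: 0.0364
grasp_force: 60.0
```

move_arm --pt "0 0 0 -15 0 0 0" --pt "0 0 0 -29 0 0 0" --pt "0 0 0 -33 0 0 0" --pt "0 0 0 -33 0 0 0" --pt "0 0 0 -33 0 0 0" --pt "0 0 0 -29 0 0 0" --pt "0 -10 -15 -10 0 0 0" --pt "0 -13.5 -28 0 0 0 0" --pt "0 -13.5 -28 0 0 0 0" --pt "0 -13.5 -28 0 0 0 0"

```text
clock: 45.17
eef_pos: [0.466, 0.2578, 0.21]
tool_rot: [0.021, 1.0, 0.0, 0.001]
ft_force: [1.2, -0.6, -1.8]
grip_width: 0.0362
grasp_force: 60.2
```

move_arm --pt "0 -13.5 -28 0 0 0 0" --pt "0 -13.5 -28 0 0 0 0" --pt "0 -13.5 -28 0 0 0 0" --pt "0 -13.5 -28 0 0 0 0" --pt "0 -13.5 -28 0 0 0 0" --pt "0 -14 -28 0 0 0 0" --pt "0 -7 -14 0 0 0 0" --pt "0 0 0 0 0 0 0" --pt "0 0 0 0 0 0 0" --pt "0 0 0 0 0 0 0"

```text
clock: 46.0
eef_pos: [0.5457, 0.0733, 0.2092]
tool_rot: [0.022, 1.0, 0.0, -0.0]
ft_force: [0.1, 0.6, 0.0]
grip_width: 0.0362
grasp_force: 60.2
```

```bash
python3 -c "
from h import *
st();print(tool([*slot(-.036,.068),.092]))"
```

```text
t 46.0 eef [0.5457 0.0733 0.2092] yawy 87.5 z [-0.001  0.    -1.   ] g 0.0362 f [0.1 0.6 0. ] 60.2
[2.100e+00 1.000e-01 1.172e+02]
```

move_arm --pt "0 2 0 15 0 0 0" --pt "0 0 0 20 0 0 0" --pt "0 0 0 20 0 0 0" --pt "0 0 0 20 0 0 0" --pt "0 0 0 16 0 0 0" --pt "0 0 0 12 0 0 0" --pt "0 0 0 8 0 0 0" --pt "0 0 0 5 0 0 0" --pt "0 0 0 0 0 0 0" --pt "0 0 0 0 0 0 0"

```text
clock: 46.83
eef_pos: [0.5443, 0.0735, 0.0938]
tool_rot: [0.022, 1.0, 0.0, 0.0]
ft_force: [0.6, -0.3, -1.6]
grip_width: 0.0364
grasp_force: 60.2
```

move_arm --pt "0.6 0 0 0 0 0 0" --pt "0.6 0 0 0 0 0 0" --pt "0.6 0 0 0 0 0 0" --pt "0.6 0 0 0 0 0 0" --pt "0.6 0 0 -5 0 0 0" --pt "0.6 0 0 -15 0 0 0" --pt "0.6 0 0 -25 0 0 0" --pt "0.6 0 0 -30 0 0 0" --pt "0.6 0 0 -30 0 0 0" --pt "0.6 0 0 -15 0 0 0"

```text
clock: 47.67
eef_pos: [0.5457, 0.073, 0.2179]
tool_rot: [0.022, 1.0, 0.0, 0.003]
ft_force: [0.6, -0.3, -0.1]
grip_width: 0.0514
grasp_force: 0.0
```

move_arm --pt "0.6 10 30 0 0 0 0" --pt "0.6 10 30 0 0 0 0" --pt "0.6 10 30 0 0 0 0" --pt "0.6 10 30 0 0 0 0" --pt "0.6 10 30 0 0 0 0" --pt "0.6 10 30 0 0 0 0" --pt "0.6 10 30 0 0 0 0" --pt "0.6 10 30 0 0 0 0" --pt "0.6 0 0 0 0 0 0" --pt "0.6 0 0 0 0 0 0"

```text
clock: 48.5
eef_pos: [0.4742, 0.3177, 0.2135]
tool_rot: [0.02, 1.0, -0.0, 0.0]
ft_force: [1.1, 0.0, 0.0]
grip_width: 0.0513
grasp_force: 0.0
```

```bash
python3 -c "
from h import *
st();a=bot.camera('scene')[130:270,250:480];b=bot.camera('top')[140:260,220:380]
cv2.imwrite('pics/f.png',np.hstack([cv2.resize(a,(460,280)),cv2.resize(b,(340,280))]))"
```

```text
t 48.5 eef [0.4742 0.3177 0.2135] yawy 87.7 z [ 0. -0. -1.] g 0.0513 f [1.1 0.  0. ] 0.0
```

View pics/f.png

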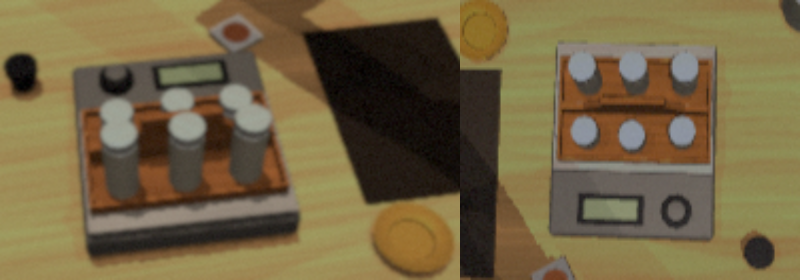

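The final views show three tall jars upright in the back bay, three short ones in the front bay, the carrier square on the platform, an empty mat and the arm clear.

```bash
python3 -c "
from workcell import bot
print(bot.job_done())"
```

```text
the job is handed in; nothing more can be done
None
```

I handed the job in; no verdict came back. The carrier is centred on the scale and was tared empty, the three tall jars stand in the back bay, and the three short ones, added last, stand in the front bay.

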